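Load the sample and hold the shutter open

TASK

Take the round sample rod out of the white bin and stand it in the round seat of the optical instrument, leaving the other pieces in the bin and everything else on the table where they are. Then flip the safety catch up and right over to its far side so that the shutter lever is free, and pull the lever all the way towards the robot. Finish while still holding the lever there with the gripper: it springs back if it is let go.

Things in the scene. Friction and masses are not known exactly. Their poses are not given: they have to be found in the camera images.
- sample_center (a point): The sample: a plain round grey plastic rod, 36 mm in diameter and 60 mm tall, about 0.09 kg, standing upright in the white bin beside two other grey pieces (any of the three places). The point is its centre, 30 mm above its foot; z is its axis.
- bin: White open bin fixed to the table, 160 (x) by 245 (y) by 65 mm high, walls and floor 5 mm thick, at the robot's left. Origin: centre of its underside. The three pieces stand on its floor in a row along its y, about 75 mm apart.
- square_bar_center (a point): Other piece in the bin: square grey bar 34 x 34 x 60 mm, standing; stays in the bin. The point is its centre.
- flat_disc_center (a point): Other piece in the bin: flat grey disc 52 mm in diameter, 22 mm high; stays in the bin. The point is its centre.
- instrument: Optical instrument fixed to the table: white slotted plate 230 (x) by 400 mm (y), 12 mm thick, carrying the seat block, a black light port behind it, a small camera, and a grey housing (85 x 60 mm, top 60 mm above the table) with the shutter lever and its catch. Origin on the table, 40 mm to +y of the plate's centre; -x side towards the robot. The axes named below are its axes.
- seat (a point): Centre of the floor (20 mm above the table) of the round seat: hole 40 mm in diameter, 12 mm deep, in an 80 x 80 mm aluminium block, top 32 mm above the table. A seated sample's centre is 30 mm above this point. 68 mm to +x of it is the front of the light port and its blade (112 mm high); 69 mm to -y the camera (75 mm high).
- catch (a joint): Angle of the safety catch (rad): 0 closed, lying level across the robot's side of the lever's stem and blocking it; grows as its free end is lifted up and over; 2.9 is the stop, flipped over to the +y side. Turns easily about the instrument's x axis; by its weight (0.06 kg) it falls shut if let go before about 1.3 rad and falls open beyond about 2.0 rad.
- catch_tab (a point): Grip point on the upturned tab at the catch's free end. The catch is a steel bar 12 mm wide (x), 10 mm thick; the tab, 12 x 12 mm, is 125 mm from the hinge and stands 35 mm above the bar's middle line, with this point 22 mm up. At 0 the tab is to the -y of the hinge and this point 107 mm above the table.
- catch_hinge (a point): Centre of the catch's hinge (axis along the instrument's x), 85 mm above the table, in a steel bracket 28 mm wide and 20 mm deep reaching 95 mm above the table.
- lever (a joint): Angle of the shutter lever (rad): 0 at rest, leaning 0.30 rad away from the robot (to the instrument's +x); grows as the top is pulled to -x; 0.70 is the stop (leaning 0.40 rad to -x). A spring pulls it back: about 3 N at the cross-bar at rest, 7 N at the stop. Its motion slides the shutter blade off the light port's window.
- lever_grip (a point): Centre of the black cross-bar at the lever's top: round, 16 mm in diameter, 70 mm long along the instrument's y, 100 mm from the lever's hinge, about 130 mm above the table. The steel stem below it is 12 mm in diameter.
- lever_hinge (a point): Centre of the lever's hinge (axis along the instrument's y), inside the housing, 35 mm above the table.
- driver: Bystander: screwdriver, 170 mm long, lying between robot and instrument.
- tape: Bystander: roll of black tape, 90 mm in diameter, 20 mm high. Origin under its centre.
- cleaner: Bystander: white bottle, 48 mm in diameter, 120 mm tall. Origin under its centre.
- slide_box: Bystander: blue slide box 90 x 60 x 30 mm. Origin under its centre.
- post: Bystander: steel optical post on a 50 mm foot, 75 mm tall. Origin under its centre.
- jar: Bystander: amber jar, 50 mm in diameter, 55 mm tall. Origin under its centre.
- spacer: Bystander: steel spacer ring, 34 mm in diameter, 12 mm high. Origin under its centre.
There are look-alikes about, which are no part of the job. What is shaped like the part that bears sample_center but pink is not meant.

How it is judged:
By the outcome, as a careful person would: the job done as asked, in the order asked, and still so for the second after the job is handed in, while the arm keeps its last pose, push and grip.
It also fails if it takes over 61 s, if anything falls off the work surface, if the arm or the gripper's body presses on something with over 40 N, if the wrist force passes 120 N, or if a joint passes its speed limit or range.

ROBOT

A 7-joint arm with a two-finger parallel gripper is mounted at the origin on the work surface. World frame = base frame: x ahead of the robot, y to its left, z up, the work surface at z = 0. Lengths are in mm, angles in rad, forces in N, time in s.
With the tool pointing down it reaches from about 425 to 875 mm from the base axis. Payload 9.9 kg.
Tool frame: the origin (TCP) lies on the centre line of the jaws, within the pads' length; the fingertips stand 11 mm ahead of it and the grasp point (between the pads) lies 8 mm behind it; z points along the fingers, y is the direction in which the jaws open and shut (so a half turn about z gives the same grasp; the last joint's range is limited). The gripper opens to 85 mm and grips with 20 to 120 N. Pads are 22 mm wide; open, the fingers measure 114 mm over their backs; the gripper's body (76 mm by 85 mm) begins 54 mm behind the grasp point. The pads swing forward as they close: fully open they stand 13 mm farther back than shut.
Start: joints at [-1.195, 0.576, 0.025, 1.437, -0.015, 1.129, -0.057], TCP at [299.537, 604.901, 206.689] pointing down, gripper open.
Joint ranges: [-2.76, 2.76], [-0.34, 2.15], [-1.52, 1.57], [0.19, 2.46], [-1.09, 4.23], [0.17, 1.99], [-2.82, 2.82]. Speed limits (rad/s): [2.22, 2.22, 3.01, 3.01, 3.14, 3.14, 3.14].

INTERFACE

Orientations are given as a unit quaternion [x, y, z, w].
In Python, from station import bot, vision gives the robot as it stands.
- The arm moves only by the tool servo_tool, never from a script. Its argument "moves" is a list of rows, each an object of numbers: "tx", "ty", "tz": the shift along the tool's x, y, z in cm; "spin": the turn about the tool's z in rad. In form: [{"tx": .., "ty": .., "tz": .., "spin": ..}, ...]. A call has 1 to 12 rows; each row is the pose to reach, as a shift and turn from the pose commanded when the call began, along the tool's axes at that moment; what a row does not reach only later rows make up. A row lasts 1/8 s, in which the tool goes at most 62.5 mm and 10.7 degrees, less where a joint would pass 70% of its speed; a pose out of reach is approached as far as the arm can. A call with a gripper value outside its range is refused whole. "grip" is the gripper's target within -1 to 1 (fully open at 1, half-way at 0, shut at -1), set as the call begins (left out, the last holds). The fingers move at their own pace and stop on an object; "grip_force" is the grip in N (left out, the last holds). Time passes only in rows, so rows that repeat a pose let the fingers close. It gives the time, the measured TCP pose, the force and the opening at its end, in the units of the state.
- bot.sense(): the state, without advancing time (a new reading comes with each control period).
- vision.snapshot(name): name is "side" or "top"; returns the picture (384x512x3 uint8, red, green, blue); there is no depth.
- vision.camera_params(name): a dict with "fx", "fy", "cx", "cy" (pixels), "eye" and "rotation" of the camera in the world. Camera axes: x right, y down, z forward; pixel columns grow to the right and rows downward; lengths in mm; the calibration is good to about 2 mm. A picture is of the moment at which its call begins. camera_params takes no time and is no camera call.
- bot.sign_off(): hands the job in, once; it reports no verdict.
The state is a dict: "time_s": time; "qpos": joint angles; "joint_velocities": joint speeds; "tau": joint torques, N m; "tool_pos": TCP position; "eef_rot": TCP orientation; "force": force on the tool from outside, world axes, zero at the start; "torque": the same for the moment, N m; "opening": finger opening in mm.
Only numpy, scipy, OpenCV 4.12 (cv2) and the standard library are available. Lean on these libraries where they do the work, as an engineer would, in place of code of your own. Each camera call takes 0.05 s, during which the arm holds its last target.

## Working session

There is one attempt and no reset: what is moved stays moved. The work goes in short steps, Python scripts to look and compute and a tool call to move; the robot and the scene stay as the last step left them, time stands still between calls to the robot, and variables do not carry over. Pictures are saved under pics/ and viewed, and the job is handed in when it is done.

Besides the shell and the picture viewer there is one more tool, called after "Emit:" by a JSON object that holds its "op" and its "data". servo_tool: Moves the arm, as the interface text tells. Its arguments: {"type":"object","properties":{"moves":{"type":"array","items":{"type":"object","properties":{"tx":{"type":"number"},"ty":{"type":"number"},"tz":{"type":"number"},"spin":{"type":"number"}}}},"grip":{"type":"number"},"grip_force":{"type":"number"}},"required":["moves"]}

```bash
mkdir -p pics; ls; python3 - <<'E'
from station import bot, vision
import cv2
for n in ("side","top"):
    im=vision.snapshot(n); cv2.imwrite(f"pics/{n}0.png",im[:,:,::-1])
    print(n,vision.camera_params(n))
print(bot.sense())
E
```

```text
pics
side {'fx': 463.9571016018212, 'fy': 463.9571016018212, 'cx': 254.17786123851954, 'cy': 187.83602280431614, 'eye': array([ -160.70494118, -1050.70639229,  1016.80451698]), 'rotation': array([ 0.85352057, -0.2700684 ,  0.13269385, -0.42539163])}
top {'fx': 491.61891719179476, 'fy': 491.61891719179476, 'cx': 252.17125824874353, 'cy': 194.3913008866853, 'eye': array([ 267.80428057,  -32.30028639, 1419.72768037]), 'rotation': array([ 0.72110425, -0.68445504,  0.07589141, -0.07596354])}
{'time_s': 0.1, 'qpos': array([-1.19479269,  0.57644153,  0.0248504 ,  1.43780847, -0.01496297,
        1.12901114, -0.05650995]), 'joint_velocities': array([ 3.80780128e-05, -2.06366295e-03,  9.74592771e-04, -2.31218132e-03,
       -1.37807802e-05,  2.02097872e-03, -1.04430738e-03]), 'tau': array([ 6.45130553e-03, -7.67314839e+01,  2.25824095e+00, -2.86612773e+01,
        1.59842893e-02,  8.61817942e-03, -1.45757889e-05]), 'tool_pos': array([299.36010834, 604.49815877, 205.93885569]), 'eef_rot': array([ 2.27864304e-01,  9.73692615e-01, -7.33107402e-04, -1.14782556e-04]), 'force': array([ 0.29477257,  0.73115546, -0.10797334]), 'torque': array([-0.01159876,  0.00539842,  0.0490257 ]), 'opening': 85.69178003336536}
```

View pics/side0.png

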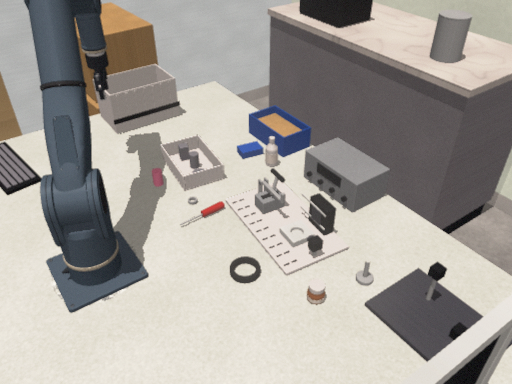

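View pics/top0.png

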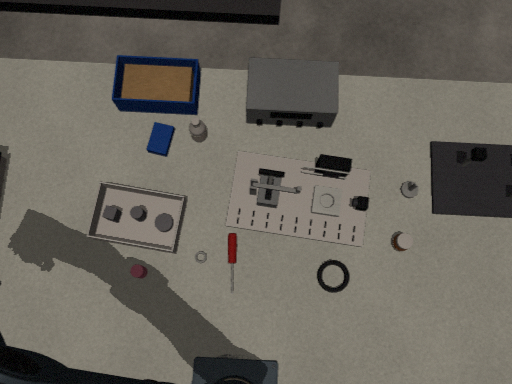

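The top view has the bin at about (138,217) and the instrument at (298,198), with +x up and +y left. I'll zoom in on both.

```bash
python3 - <<'E'
import cv2
t=cv2.imread("pics/top0.png"); s=cv2.imread("pics/side0.png")
def z(im,x0,y0,x1,y1,f,n): cv2.imwrite(n,cv2.resize(im[y0:y1,x0:x1],None,fx=f,fy=f,interpolation=cv2.INTER_CUBIC))
z(t,85,175,195,255,7,"pics/zb.png")
z(t,220,145,380,250,5,"pics/zi.png")
z(s,225,155,355,270,5,"pics/zsi.png")
z(s,150,130,230,190,8,"pics/zsb.png")
E
```

```text
(no output)
```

View pics/zb.png

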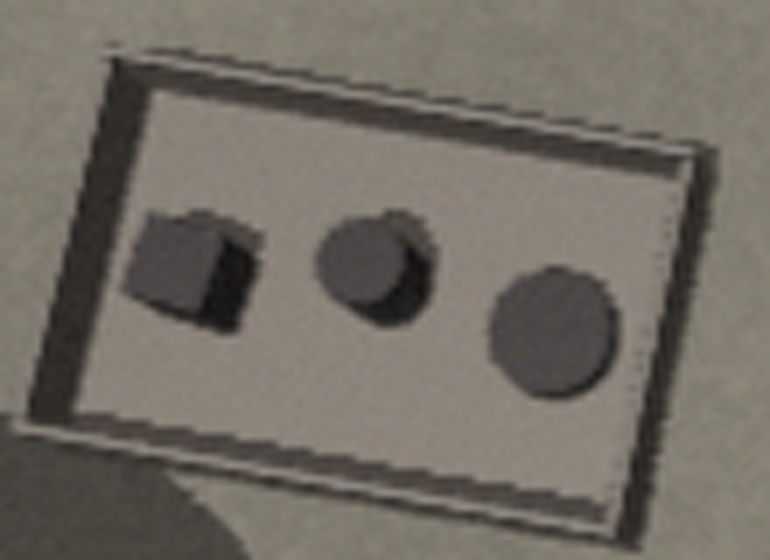

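View pics/zi.png

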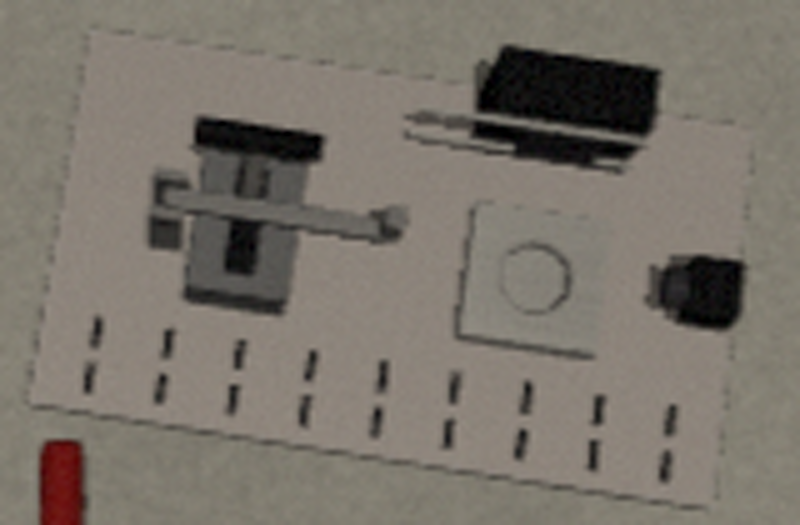

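View pics/zsi.png

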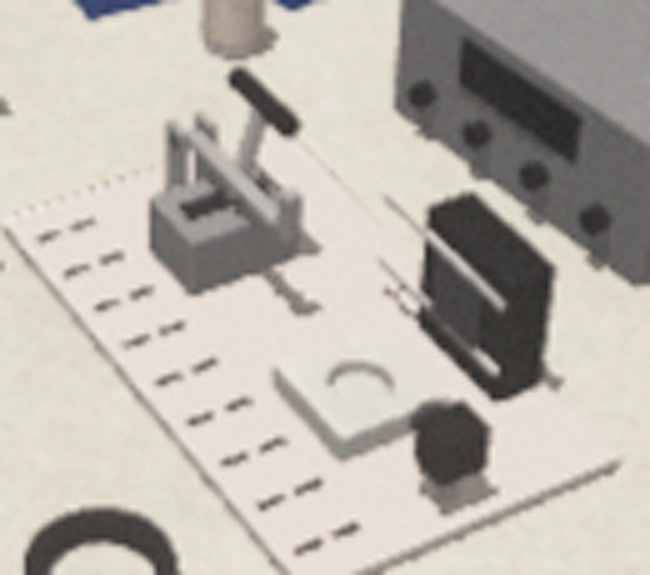

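View pics/zsb.png

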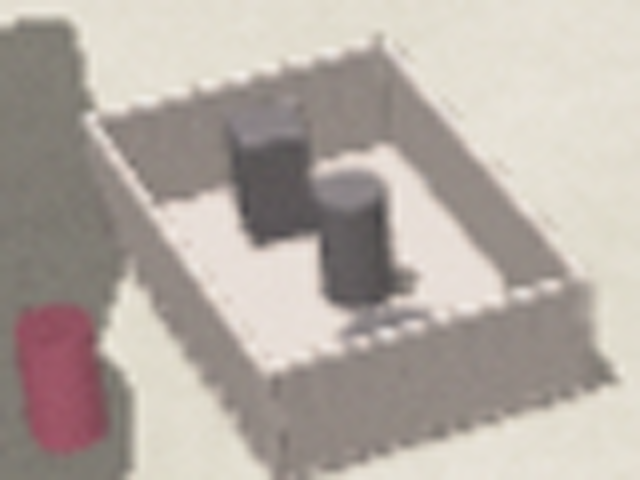

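The bin holds the square bar (left), the rod (middle, top centre ≈ (136.7,212.1)) and the disc (right). The seat hole is at ≈ (327,200.5), the crossbar at ≈ (272,173) and the catch tab at ≈ (298,189). Next I'll measure these.

```bash
cat > h.py <<'E'
import numpy as np, cv2
from scipy.spatial.transform import Rotation as R
from station import bot, vision
def cam(n):
    p=vision.camera_params(n); return p, R.from_quat(p['rotation']).as_matrix()
def ray(n,u,v):
    p,M=cam(n); d=M@np.array([(u-p['cx'])/p['fx'],(v-p['cy'])/p['fy'],1]); return p['eye'],d
def onz(n,u,v,z):
    e,d=ray(n,u,v); return e+d*(z-e[2])/d[2]
def proj(n,X):
    p,M=cam(n); c=M.T@(np.array(X,float)-p['eye']); return np.array([p['fx']*c[0]/c[2]+p['cx'],p['fy']*c[1]/c[2]+p['cy']])
def tri(a,b):
    A=[];y=[]
    for n,(u,v) in (("top",a),("side",b)):
        e,d=ray(n,u,v);d/=np.linalg.norm(d);P=np.eye(3)-np.outer(d,d);A.append(P);y.append(P@e)
    x,r,_,_=np.linalg.lstsq(np.vstack(A),np.hstack(y),rcond=None); return x,r**.5
def up(z,f,x0,y0): return ((z[0]+.5)/f-.5+x0,(z[1]+.5)/f-.5+y0)
E
python3 - <<'E'
from h import *
np.set_printoptions(precision=1,suppress=True)
zi=lambda x,y:up((x,y),5,220,145); zb=lambda x,y:up((x,y),7,85,175); zs=lambda x,y:up((x,y),5,225,155); zsb=lambda x,y:up((x,y),8,150,130)
pl=[onz("top",*zi(*c),12) for c in((90,30),(752,125),(715,507),(30,402))]
for p in pl: print("plate",p)
yv=(pl[0]+pl[3]-pl[1]-pl[2])/2; xv=(pl[0]+pl[1]-pl[2]-pl[3])/2
print(np.linalg.norm(yv),np.linalg.norm(xv),"yaw",np.arctan2(-yv[0],yv[1]),np.arctan2(xv[1],xv[0]))
c=sum(pl)/4; print("plate centre",c,"origin",c+40*yv/np.linalg.norm(yv))
print("plate side",[onz("side",*zs(*c),12) for c in((8,222),(620,462))])
print("seat top",onz("top",*zi(535,278),31),"side",onz("side",*zs(361,378),31))
print("tab",tri(zi(388,222),zs(290,200)), onz("top",*zi(388,225),118))
print("bar ends",tri(zi(200,130),zs(237,77)),tri(zi(320,150),zs(290,128)))
print("bar z130",onz("top",*zi(200,133),130),onz("top",*zi(320,152),130))
print("hinge",onz("top",*zi(168,196),90))
print("rod",onz("top",*zb(362,260),65),onz("side",*zsb(349,192),65))
rim=[onz("top",*zb(*c),65) for c in((110,48),(715,148),(640,548),(15,428))]
for p in rim: print("rim",p)
yv=(rim[0]+rim[3]-rim[1]-rim[2])/2; xv=(rim[0]+rim[1]-rim[2]-rim[3])/2
print(np.linalg.norm(yv),np.linalg.norm(xv),"yaw",np.arctan2(-yv[0],yv[1]),np.arctan2(xv[1],xv[0]),sum(rim)/4)
print("sq",onz("top",*zb(175,262),65),"disc",onz("top",*zb(555,332),27))
s=bot.sense();print(s['tool_pos'],R.from_quat(s['eef_rot']).as_matrix())
print(proj("top",s['tool_pos']),proj("side",s['tool_pos']))
E
```

```text
plate [706.9  26.3  12. ]
plate [ 669.  -369.5   12. ]
plate [ 440.7 -348.3   12. ]
plate [480.9  47.9  12. ]
397.8811822025779 228.1484170541801 yaw -0.09817191254753292 -0.0939242121336469
plate centre [ 574.4 -160.9   12. ] origin [ 578.3 -121.1   12. ]
plate side [array([483.2,  43.6,  12. ]), array([ 663.6, -374.1,   12. ])]
seat top [ 565.4 -239.7   31. ] side [ 568.  -238.7   31. ]
tab (array([ 576.9, -147.7,  110.4]), array([2.3])) [ 572.  -146.3  118. ]
bar ends (array([616.3, -41.4, 129.9]), array([0.6])) (array([ 609.2, -107.2,  129.7]), array([0.3]))
bar z130 [615.  -41.6 130. ] [ 607.8 -107.1  130. ]
hinge [588.6 -25.9  90. ]
rod [497.2 296.5  65. ] [494.9 291.3  65. ]
rim [578.6 407.1  65. ]
rim [550.3 159.5  65. ]
rim [388.6 176.   65. ]
rim [422.9 426.3  65. ]
250.90059151211736 159.72005917170102 yaw -0.12524293075556342 -0.11239221667705585 [485.1 292.2  65. ]
sq [492.5 370.9  65. ] disc [478. 224.  27.]
[299.4 604.5 205.9] [[-0.9  0.4 -0. ]
 [ 0.4  0.9 -0. ]
 [-0.  -0.  -1. ]]
[-11.3 274.7] [105.6 102.5]
```

```bash
cat >> h.py <<'E'
def delta(X,ang=None):
    """shift (cm) in tool axes and spin from measured pose to TCP X; ang = world angle of tool y"""
    s=bot.sense(); M=R.from_quat(s['eef_rot']).as_matrix()
    d=M.T@(np.array(X,float)-s['tool_pos'])/10
    a=np.arctan2(M[1,1],M[0,1]); sp=0 if ang is None else -((ang-a+np.pi/2)%np.pi-np.pi/2)
    return d.round(2),round(sp,3)
E
python3 - <<'E'
from h import *
np.set_printoptions(precision=1,suppress=True)
t=cv2.imread("pics/top0.png"); g=cv2.cvtColor(t,cv2.COLOR_BGR2GRAY)
# rod top + disc: gray face blobs in the bin
big=cv2.resize(g[175:255,85:195],None,fx=8,fy=8,interpolation=cv2.INTER_CUBIC)
print(big[int(260/7*8),int(362/7*8)],big[int(280/7*8),int(415/7*8)],big[int(330/7*8),int(555/7*8)],big[200,450])
m=((big>58)&(big<95)).astype(np.uint8)*255
m=cv2.morphologyEx(m,cv2.MORPH_OPEN,cv2.getStructuringElement(cv2.MORPH_ELLIPSE,(31,31)))
n,l,st,ce=cv2.connectedComponentsWithStats(m)
for i in range(1,n):
    if st[i,4]<30000: print(st[i],ce[i],onz("top",*up(ce[i],8,85,175),65),onz("top",*up(ce[i],8,85,175),27))
# seat hole ring
b=cv2.resize(t[145:250,220:380],None,fx=8,fy=8,interpolation=cv2.INTER_CUBIC)
gs=cv2.cvtColor(b,cv2.COLOR_BGR2GRAY)[360:540,770:950]
cv2.imwrite("pics/seat8.png",cv2.resize(cv2.normalize(gs,None,0,255,cv2.NORM_MINMAX),None,fx=3,fy=3))
cv2.imwrite("pics/rodmask.png",np.hstack([big,m])[:, :1760][::2,::2])
E
```

```text
70 28 74 134
[ 143  240  111  112 8941] [199.6 294.9] [494.1 371.2  65. ] [500.4 382.5  27. ]
[ 361  240  104  107 8025] [413.2 294.2] [498.3 296.8  65. ] [504.7 306.1  27. ]
[  559   308   138   142 15468] [628.6 376.9] [473.1 219.1  65. ] [478.8 226.1  27. ]
[    0   484   282   156 28885] [113.4 581.9] [392.7 389.4  65. ] [396.2 401.3  27. ]
```

View pics/seat8.png

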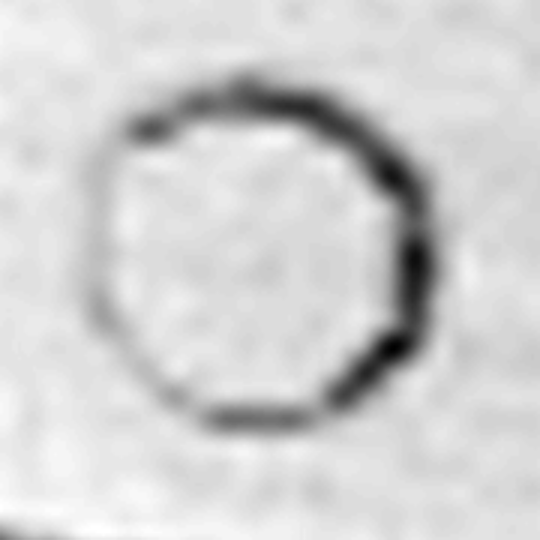

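View pics/rodmask.png

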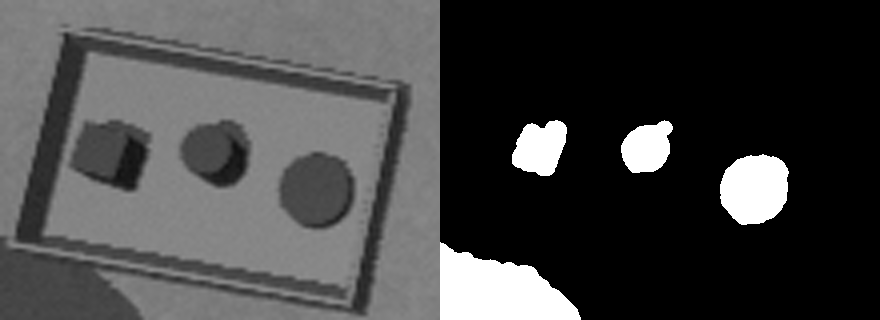

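The seat ring's centre is at ≈ (326.8,200.4) and the rod top's at ≈ (136.5,211.6). I'll compute the move to above the rod.

```bash
python3 - <<'E'
from h import *
print(onz("top",326.8,200.4,32))
print(delta([497,296,140],-0.118))
E
```

```text
[ 564.62192048 -240.10913279   32.        ]
(array([-31.4 , -18.87,   6.63]), np.float64(1.229))
```

Emit:
{"op": "servo_tool", "data": {"moves": [{"tx": -5, "ty": -3, "tz": 0, "spin": 0.15}, {"tx": -10, "ty": -6, "tz": 0, "spin": 0.3}, {"tx": -15, "ty": -9, "tz": 0, "spin": 0.5}, {"tx": -20, "ty": -12, "tz": 0, "spin": 0.7}, {"tx": -25, "ty": -15, "tz": 2, "spin": 0.9}, {"tx": -29, "ty": -17.5, "tz": 4, "spin": 1.05}, {"tx": -31.4, "ty": -18.9, "tz": 6, "spin": 1.2}, {"tx": -31.4, "ty": -18.9, "tz": 6.6, "spin": 1.229}, {"tx": -31.4, "ty": -18.9, "tz": 6.6, "spin": 1.229}, {"tx": -31.4, "ty": -18.9, "tz": 6.6, "spin": 1.229}], "grip": 0.35, "grip_force": 40}}

```text
time_s: 1.35
tool_pos: [496.6, 297.7, 141.1]
eef_rot: [0.746, 0.665, 0.0, -0.0]
force: [0.3, -0.0, -0.9]
opening: 57.8
```

```bash
python3 - <<'E'
from h import *
for n,(x0,y0,x1,y1) in (("side",(140,110,240,195)),("top",(80,150,220,260))):
    im=vision.snapshot(n)[:,:,::-1]; cv2.imwrite(f"pics/{n}1.png",im); cv2.imwrite(f"pics/{n}1z.png",cv2.resize(im[y0:y1,x0:x1],None,fx=5,fy=5,interpolation=cv2.INTER_CUBIC))
s=bot.sense();print(s['tool_pos'],s['opening'],s['qpos'],s['time_s'],delta([497,296,140],-0.118))
E
```

```text
[496.82667694 297.35084454 141.24385034] 57.64274365081692 [-0.85046274  0.52366362  0.35456891  1.79336351 -0.23097904  0.864266
 -0.50442769] 1.45 (array([-0.13,  0.03,  0.12]), np.float64(0.002))
```

View pics/side1z.png

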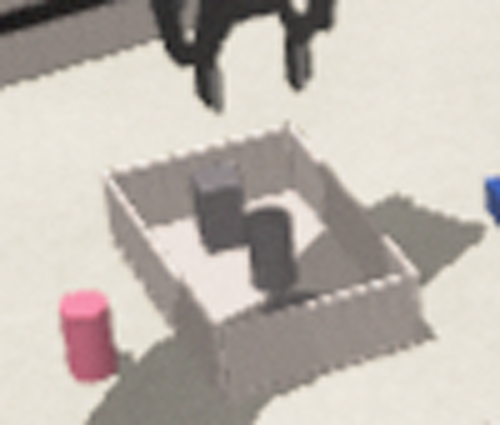

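View pics/top1z.png

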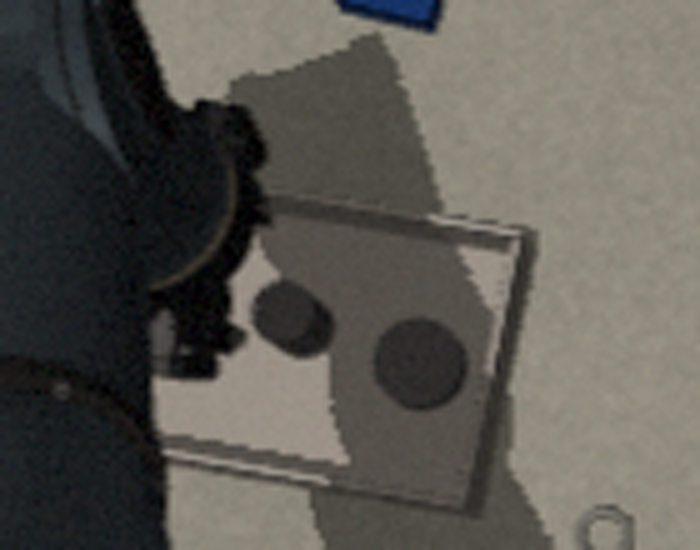

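Side view: the fingertips are at about (183,131) and (199.5,127), with the rod below them at (193,152..167). I'll check how well the axes line up.

```bash
python3 - <<'E'
from h import *
def zz(p): return (np.array(p)-[140,110]+.5)*5-.5
for X in ([497,297,133],[497,297,65],[497,293,65],[497,297,5]): print(X,zz(proj("side",X)))
im=cv2.imread("pics/side0.png")
b=cv2.resize(im[130:190,150:230],None,fx=8,fy=8,interpolation=cv2.INTER_CUBIC)
g=cv2.cvtColor(b,cv2.COLOR_BGR2GRAY)
for y in (200,230,260,280): 
    r=g[y]; xs=[x for x in range(300,400) if r[x]<110]; print(y,xs[0],xs[-1],(xs[0]+xs[-1])/2/8-.5+150)
for z in(65,50,35,20):print(z,proj("side",[497,297,z]),proj("side",[497,293,z]))
E
```

```text
[497, 297, 133] [259.09143536 137.97709592]
[497, 297, 65] [266.70987186 215.56078732]
[497, 293, 65] [269.28998208 217.9034553 ]
[497, 297, 5] [273.14257531 281.06935707]
200 300 380 192.0
230 300 385 192.3125
260 324 387 193.9375
280 328 398 194.875
65 [192.94197437 152.71215746] [193.45799642 153.18069106]
50 [193.26855323 156.03793082] [193.78241263 156.50900059]
35 [193.59180269 159.32979876] [194.10351661 159.80332871]
20 [193.91177343 162.58827714] [194.42135883 163.06419319]
```

```bash
python3 - <<'E'
from h import *
z5t=lambda x,y:up((x,y),5,80,150); z5=lambda x,y:up((x,y),5,140,110)
for p in ((190,375),(212,378),(235,345)): print(tri(z5t(*p),z5(215,105)))
for X in ([464,300,133],[464,300,170]): print(proj("top",X),proj("side",X))
print(z5t(190,375),z5(215,105))
im=cv2.imread("pics/side1.png"); cv2.imwrite("pics/s1g.png",cv2.resize(im[90:150,150:230],None,fx=9,fy=9,interpolation=cv2.INTER_CUBIC))
im=cv2.imread("pics/top1.png"); cv2.imwrite("pics/t1g.png",cv2.convertScaleAbs(cv2.resize(im[160:240,80:160],None,fx=7,fy=7,interpolation=cv2.INTER_CUBIC),alpha=2.))
E
```

```text
(array([456.21230787, 310.884361  , 166.41651345]), array([18.95886492]))
(array([452.4830633 , 298.27381171, 173.79101755]), array([16.23841496]))
(array([460.71817131, 292.12382791, 175.17456068]), array([2.01231392]))
[127.91645873 219.38091521] [183.09891976 139.53506959]
[124.44359282 217.02517657] [182.12165679 130.73918626]
(117.6, 224.6) (182.6, 130.6)
```

View pics/s1g.png

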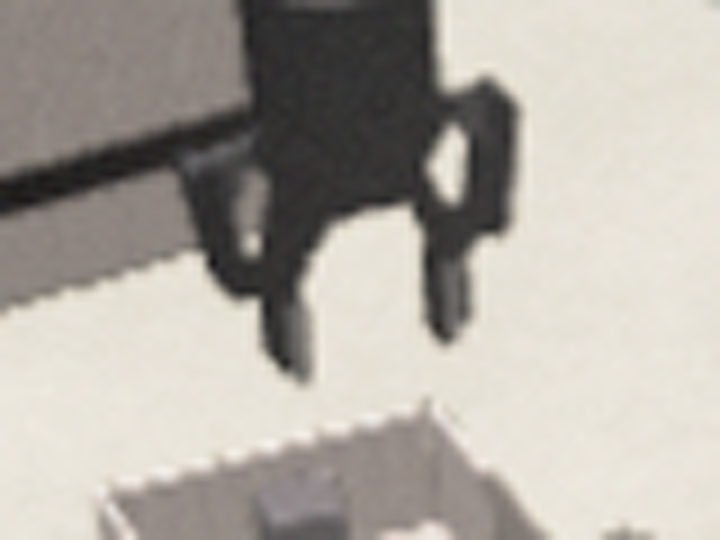

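View pics/t1g.png

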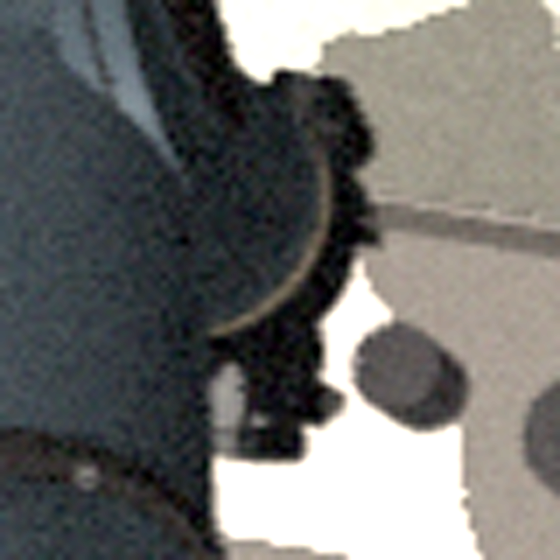

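The images put the fingertips at z≈168, about 35 mm higher than the TCP reading implies. I'll descend partway and look again.

Emit:
{"op": "servo_tool", "data": {"moves": [{"tz": 2.5}, {"tz": 5}, {"tz": 7}, {"tz": 7}, {"tz": 7}]}}

```text
invalid input
```

```bash
python3 - <<'E'
from h import *
im=vision.snapshot("side")[:,:,::-1]; cv2.imwrite("pics/side2.png",im); cv2.imwrite("pics/s2g.png",cv2.resize(im[110:190,150:230],None,fx=7,fy=7,interpolation=cv2.INTER_CUBIC))
s=bot.sense();print(s['tool_pos'],s['opening'],s['force'],s['time_s'])
print((proj("side",s['tool_pos']-[0,0,11])-[150,110])*7,(proj("side",s['tool_pos']+[0,0,28])-[150,110])*7)
E
```

```text
[496.85527193 297.12185915 141.19700989] 57.54911961430557 [-0.21885418 -1.05148767  0.00741061] 1.5
[290.02470236 194.93233443] [283.68198962 130.38990997]
```

View pics/s2g.png

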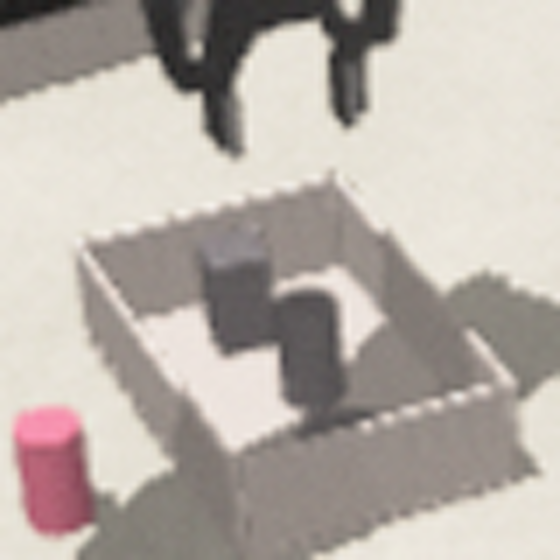

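The move was refused because every row needs all four keys, so the picture is unchanged: the tips are still around (288,138) in the zoom, z≈165.

Emit:
{"op": "servo_tool", "data": {"moves": [{"tx": -0.1, "ty": 0, "tz": 2.5, "spin": 0}, {"tx": -0.1, "ty": 0, "tz": 5, "spin": 0}, {"tx": -0.1, "ty": 0, "tz": 7, "spin": 0}, {"tx": -0.1, "ty": 0, "tz": 7, "spin": 0}, {"tx": -0.1, "ty": 0, "tz": 7, "spin": 0}]}}

```text
time_s: 2.12
tool_pos: [497.4, 295.6, 71.6]
eef_rot: [0.747, 0.664, 0.001, 0.0]
force: [0.0, 0.0, 0.3]
opening: 57.8
```

```bash
python3 - <<'E'
from h import *
im=vision.snapshot("side")[:,:,::-1]; cv2.imwrite("pics/side3.png",im); cv2.imwrite("pics/s3g.png",cv2.resize(im[110:190,150:230],None,fx=7,fy=7,interpolation=cv2.INTER_CUBIC))
s=bot.sense();print(s['tool_pos'],s['opening'],s['force'],s['time_s'])
print((proj("side",s['tool_pos']-[0,0,11])-[150,110])*7,(proj("side",s['tool_pos']+[0,0,28])-[150,110])*7)
E
```

```text
[497.49549381 295.6300908   71.74140189] 57.53516665387676 [ 0.15342102 -0.5072782  -0.24552614] 2.175
[303.28417839 306.45471945] [297.27184839 244.95694034]
```

View pics/s3g.png

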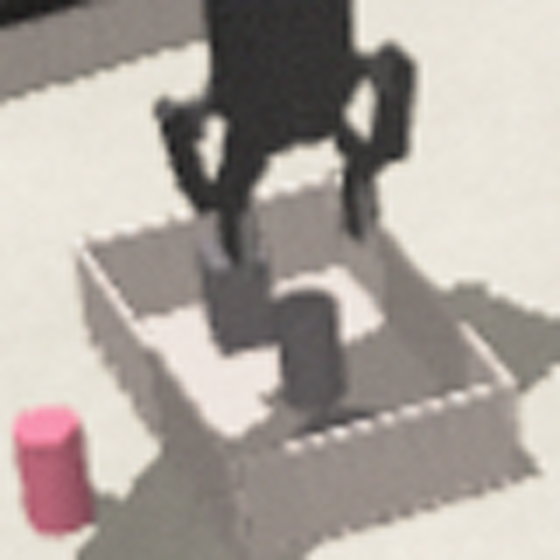

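The tips are at about z≈100 (zoom (235,255) and (357,235)), still above the rod. I'll go down in a step that is safe under either reading.

Emit:
{"op": "servo_tool", "data": {"moves": [{"tx": -0.1, "ty": 0, "tz": 2.5, "spin": 0}, {"tx": -0.1, "ty": 0, "tz": 4, "spin": 0}, {"tx": -0.1, "ty": 0, "tz": 4.5, "spin": 0}, {"tx": -0.1, "ty": 0, "tz": 4.5, "spin": 0}, {"tx": -0.1, "ty": 0, "tz": 4.5, "spin": 0}]}}

```text
time_s: 2.8
tool_pos: [497.2, 294.4, 26.3]
eef_rot: [0.748, 0.664, 0.0, 0.0]
force: [-0.2, -0.3, 0.9]
opening: 57.7
```

```bash
python3 - <<'E'
from h import *
im=vision.snapshot("side")[:,:,::-1]; cv2.imwrite("pics/side4.png",im); cv2.imwrite("pics/s4g.png",cv2.resize(im[110:190,150:230],None,fx=7,fy=7,interpolation=cv2.INTER_CUBIC))
s=bot.sense();print(s['tool_pos'],s['opening'],s['force'],s['time_s'])
for dz in (-11,0,28): print(dz,(proj("side",s['tool_pos']+[0,0,dz])-[150,110])*7)
E
```

```text
[497.23881792 294.40942655  26.31319275] 57.341062106561296 [ 0.06138612 -0.4196812  -0.10500617] 2.85
-11 [310.76515104 377.21611568]
0 [309.13862642 360.55754791]
28 [304.9430983  317.58771603]
```

View pics/s4g.png

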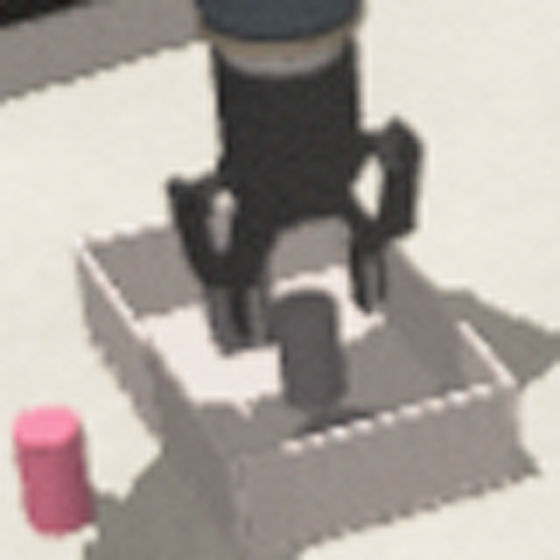

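The image puts the fingertips at z≈49, straddling the rod's top (tips at zoom (235,345) and (370,305), rod between). I'll go 12 mm lower, which is safe under both readings, then close.

Emit:
{"op": "servo_tool", "data": {"moves": [{"tx": 0.1, "ty": 0, "tz": 0.4, "spin": 0}, {"tx": 0.2, "ty": 0, "tz": 0.8, "spin": 0}, {"tx": 0.2, "ty": 0, "tz": 1.2, "spin": 0}, {"tx": 0.2, "ty": 0, "tz": 1.2, "spin": 0}, {"tx": 0.2, "ty": 0, "tz": 1.2, "spin": 0}]}}

```text
time_s: 3.48
tool_pos: [497.1, 296.1, 13.7]
eef_rot: [0.748, 0.664, -0.0, 0.0]
force: [0.5, 0.5, 0.5]
opening: 57.3
```

Emit:
{"op": "servo_tool", "data": {"moves": [{"tx": 0, "ty": 0, "tz": 0, "spin": 0}, {"tx": 0, "ty": 0, "tz": 0, "spin": 0}, {"tx": 0, "ty": 0, "tz": 0, "spin": 0}, {"tx": 0, "ty": 0, "tz": 0, "spin": 0}], "grip": -0.4, "grip_force": 40}}

```text
time_s: 3.98
tool_pos: [497.2, 296.3, 14.0]
eef_rot: [0.748, 0.664, 0.0, -0.0]
force: [-0.5, -0.2, 4.8]
opening: 35.0
```

```bash
python3 - <<'E'
from h import *
im=vision.snapshot("side")[:,:,::-1]; cv2.imwrite("pics/side5.png",im); cv2.imwrite("pics/s5g.png",cv2.resize(im[110:190,150:230],None,fx=7,fy=7,interpolation=cv2.INTER_CUBIC))
s=bot.sense();print(s['tool_pos'],s['opening'],s['force'],s['time_s'])
for dz in (-11,0,28): print(dz,(proj("side",s['tool_pos']+[0,0,dz])-[150,110])*7)
E
```

```text
[497.18552731 296.2330875   13.96630643] 35.20900179613567 [-0.24516048 -0.63034654  5.44764584] 4.025
-11 [310.87335205 394.27244423]
0 [309.25507146 377.75751636]
28 [305.08107607 335.16092774]
```

View pics/s5g.png

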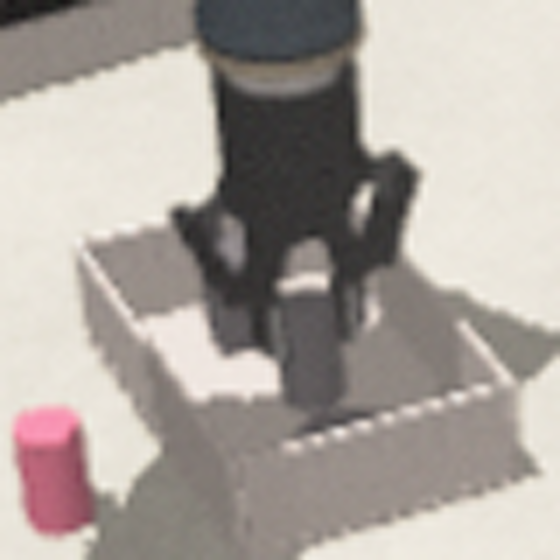

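The gripper has the rod (opening 35 mm). Lifting.

Emit:
{"op": "servo_tool", "data": {"moves": [{"tx": 0, "ty": 0, "tz": -1, "spin": 0}, {"tx": 0, "ty": 0, "tz": -3, "spin": 0}, {"tx": 0, "ty": 0, "tz": -6, "spin": 0}, {"tx": 0, "ty": 0, "tz": -9, "spin": 0}, {"tx": 0, "ty": 0, "tz": -12, "spin": 0}, {"tx": 0, "ty": 0, "tz": -15, "spin": 0}, {"tx": 0, "ty": 0, "tz": -15, "spin": 0}, {"tx": 0, "ty": 0, "tz": -15, "spin": 0}]}}

```text
time_s: 5.03
tool_pos: [496.6, 296.1, 163.3]
eef_rot: [0.748, 0.664, -0.0, -0.0]
force: [-0.5, -0.7, -1.1]
opening: 35.0
```

```bash
python3 - <<'E'
from h import *
im=vision.snapshot("side")[:,:,::-1]; cv2.imwrite("pics/side6.png",im); cv2.imwrite("pics/s6g.png",cv2.resize(im[60:190,130:260],None,fx=5,fy=5,interpolation=cv2.INTER_CUBIC))
s=bot.sense();print(s['tool_pos'],s['opening'],s['force'],s['time_s'],s['qpos'])
print(delta([565,-240,164],-0.096))
for dz in (-9,51): print(dz,(proj("side",s['tool_pos']+[0,0,dz])-[130,60])*5)
E
```

```text
[496.39260181 295.97404116 162.90795766] 35.023667279439046 [-1.1346414   0.25328266 -0.73113961] 5.075 [-0.86036075  0.50022306  0.37008102  1.7679863  -0.22050144  0.91571019
 -0.51408142]
(array([-52.42,  13.11,  -0.08]), np.float64(-0.022))
-9 [304.62356272 362.19329469]
51 [297.48159289 289.49107122]
```

View pics/s6g.png

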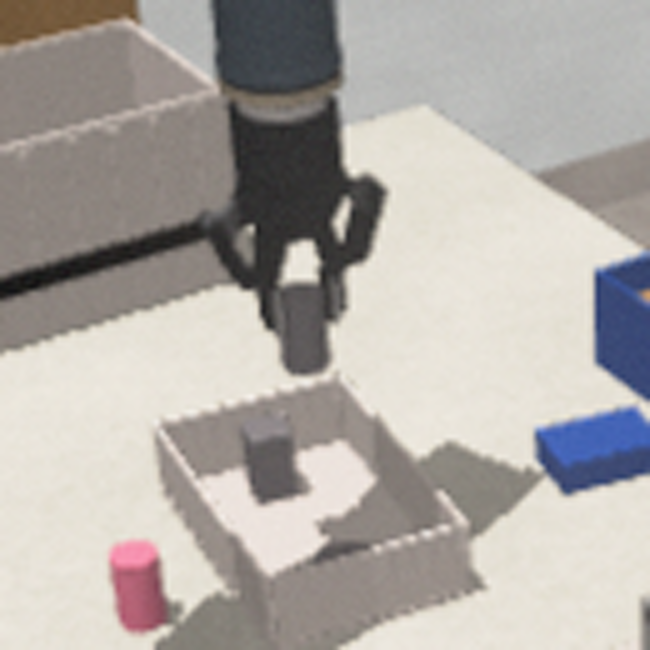

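The rod is lifted and hangs where predicted (zoom (304,285–370)), and the square bar and disc are undisturbed. Now I'll carry it across.

Emit:
{"op": "servo_tool", "data": {"moves": [{"tx": -3, "ty": 0.7, "tz": 0, "spin": 0}, {"tx": -7.5, "ty": 1.9, "tz": 0, "spin": 0}, {"tx": -12.5, "ty": 3.1, "tz": 0, "spin": 0}, {"tx": -17.5, "ty": 4.4, "tz": 0, "spin": 0}, {"tx": -22.5, "ty": 5.6, "tz": 0, "spin": -0.01}, {"tx": -27.5, "ty": 6.9, "tz": 0, "spin": -0.01}, {"tx": -32.5, "ty": 8.1, "tz": 0, "spin": -0.01}, {"tx": -37.5, "ty": 9.4, "tz": 0, "spin": -0.02}, {"tx": -42.5, "ty": 10.6, "tz": 0, "spin": -0.02}, {"tx": -47, "ty": 11.8, "tz": 0, "spin": -0.022}, {"tx": -50.5, "ty": 12.6, "tz": 0, "spin": -0.022}, {"tx": -52.4, "ty": 13.1, "tz": 0, "spin": -0.022}]}}

```text
time_s: 6.58
tool_pos: [564.6, -241.6, 162.6]
eef_rot: [0.741, 0.671, -0.001, -0.001]
force: [-0.1, 0.6, 0.7]
opening: 34.6
```

Emit:
{"op": "servo_tool", "data": {"moves": [{"tx": 0, "ty": 0, "tz": 0, "spin": 0}, {"tx": 0, "ty": 0, "tz": 0, "spin": 0}, {"tx": 0, "ty": 0, "tz": 2, "spin": 0}, {"tx": 0, "ty": 0, "tz": 4, "spin": 0}, {"tx": 0, "ty": 0, "tz": 6, "spin": 0}, {"tx": 0, "ty": 0, "tz": 8, "spin": 0}, {"tx": 0, "ty": 0, "tz": 9, "spin": 0}, {"tx": 0, "ty": 0, "tz": 9, "spin": 0}, {"tx": 0, "ty": 0, "tz": 9, "spin": 0}]}}

```text
time_s: 7.7
tool_pos: [566.0, -239.4, 74.5]
eef_rot: [0.74, 0.673, 0.0, 0.0]
force: [0.1, 0.1, -0.9]
opening: 35.2
```

```bash
python3 - <<'E'
from h import *
im=vision.snapshot("side")[:,:,::-1]; cv2.imwrite("pics/side7.png",im); cv2.imwrite("pics/s7g.png",cv2.resize(im[150:260,240:350],None,fx=5,fy=5,interpolation=cv2.INTER_CUBIC))
im=vision.snapshot("top")[:,:,::-1]; cv2.imwrite("pics/top7.png",im); cv2.imwrite("pics/t7g.png",cv2.resize(im[140:250,230:390],None,fx=5,fy=5,interpolation=cv2.INTER_CUBIC))
s=bot.sense();print(s['tool_pos'],s['eef_rot'],s['opening'],s['force'],s['time_s'],s['qpos'])
print(delta([564.8,-240,29],-0.096))
E
```

```text
[ 565.9373489  -239.70720511   74.5165731 ] [7.40177810e-01 6.72410878e-01 3.10805434e-04 5.69728727e-04] 35.032869391922105 [ 0.87244598 -0.406276   -0.28069985] 7.8 [ 0.12330482  0.64934289  0.326277    1.76598392 -0.28194283  0.77096328
  0.49526707]
(array([-0.04, -0.12,  4.55]), np.float64(0.0))
```

View pics/s7g.png

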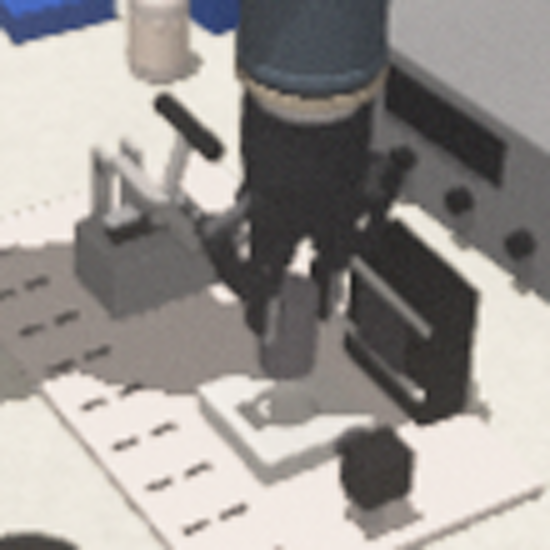

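View pics/t7g.png

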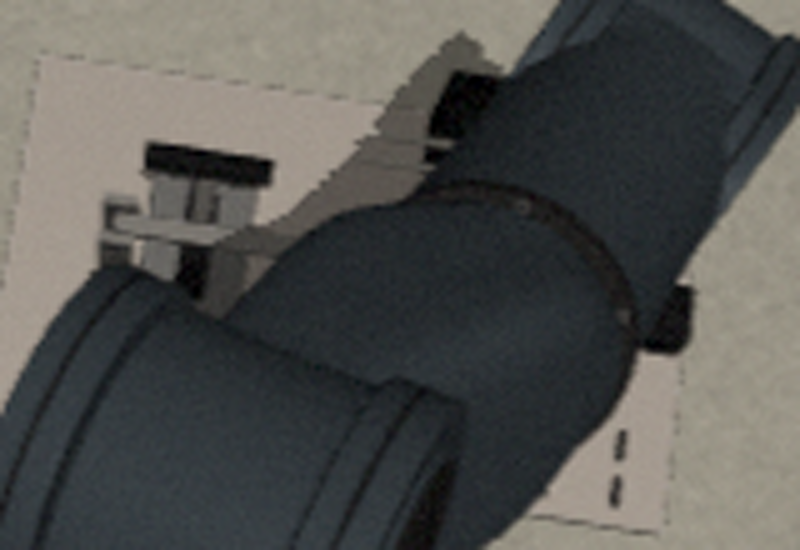

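Side view: the rod (zoom (290,280–375)) hangs just over the seat hole at zoom (285,405). I'll check the lateral alignment numerically.

```bash
python3 - <<'E'
from h import *
np.set_printoptions(precision=2,suppress=True)
im=cv2.imread("pics/side7.png"); b=cv2.resize(im[150:260,240:350],None,fx=8,fy=8,interpolation=cv2.INTER_CUBIC); g=cv2.cvtColor(b,cv2.COLOR_BGR2GRAY)
cv2.imwrite("pics/s7h.png",b[360:760,300:700])
s=bot.sense()
for y in range(500,600,15):
    r=g[y].astype(int); print(y,150+(y+.5)/8-.5, [ (x,r[x]) for x in range(390,540,10)])
for z in (66,85,105): print(z,proj("side",[565.9,-239.6,z]), (proj("side",[565.9,-239.6,z])-[240,150]+.5)*8-.5)
print(proj("side",[564.8,-240,32]),proj("side",[566.5,-239,32]),"obs u",up((361,378),5,225,155))
im=cv2.imread("pics/side0.png"); b=cv2.resize(im[215:245,280:320],None,fx=16,fy=16,interpolation=cv2.INTER_CUBIC)
cv2.imwrite("pics/s0seat.png",b)
for X in ([564.8,-240,32],):
    q=[(proj("side",np.array(X)+20*np.array([np.cos(a),np.sin(a),0]))-[280,215]+.5)*16-.5 for a in np.arange(0,6.28,.1)]
    q=np.array(q);print(q.min(0),q.max(0))
E
```

```text
500 212.0625 [(390, np.int64(106)), (400, np.int64(53)), (410, np.int64(53)), (420, np.int64(62)), (430, np.int64(99)), (440, np.int64(120)), (450, np.int64(87)), (460, np.int64(92)), (470, np.int64(95)), (480, np.int64(93)), (490, np.int64(92)), (500, np.int64(83)), (510, np.int64(58)), (520, np.int64(56)), (530, np.int64(99))]
515 213.9375 [(390, np.int64(111)), (400, np.int64(61)), (410, np.int64(56)), (420, np.int64(64)), (430, np.int64(101)), (440, np.int64(105)), (450, np.int64(87)), (460, np.int64(93)), (470, np.int64(92)), (480, np.int64(93)), (490, np.int64(90)), (500, np.int64(88)), (510, np.int64(104)), (520, np.int64(106)), (530, np.int64(128))]
530 215.8125 [(390, np.int64(136)), (400, np.int64(115)), (410, np.int64(62)), (420, np.int64(66)), (430, np.int64(109)), (440, np.int64(109)), (450, np.int64(86)), (460, np.int64(92)), (470, np.int64(93)), (480, np.int64(91)), (490, np.int64(91)), (500, np.int64(91)), (510, np.int64(119)), (520, np.int64(140)), (530, np.int64(139))]
545 217.6875 [(390, np.int64(139)), (400, np.int64(139)), (410, np.int64(116)), (420, np.int64(93)
[... 734 characters left out ...]
)), (460, np.int64(95)), (470, np.int64(94)), (480, np.int64(93)), (490, np.int64(87)), (500, np.int64(99)), (510, np.int64(135)), (520, np.int64(140)), (530, np.int64(141))]
590 223.3125 [(390, np.int64(137)), (400, np.int64(141)), (410, np.int64(138)), (420, np.int64(105)), (430, np.int64(88)), (440, np.int64(90)), (450, np.int64(93)), (460, np.int64(93)), (470, np.int64(94)), (480, np.int64(91)), (490, np.int64(90)), (500, np.int64(117)), (510, np.int64(141)), (520, np.int64(140)), (530, np.int64(140))]
66 [297.04 222.22] [459.79 581.28]
85 [297.36 217.56] [462.39 543.98]
105 [297.71 212.57] [465.17 504.07]
[296.28 230.59] [296.5 230.2] obs u (296.8, 230.2)
[165.76 188.73] [370.31 326.69]
```

View pics/s7h.png

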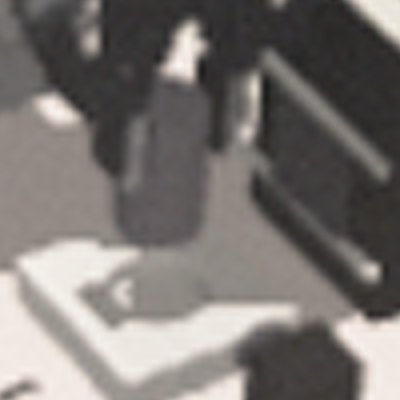

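View pics/s0seat.png

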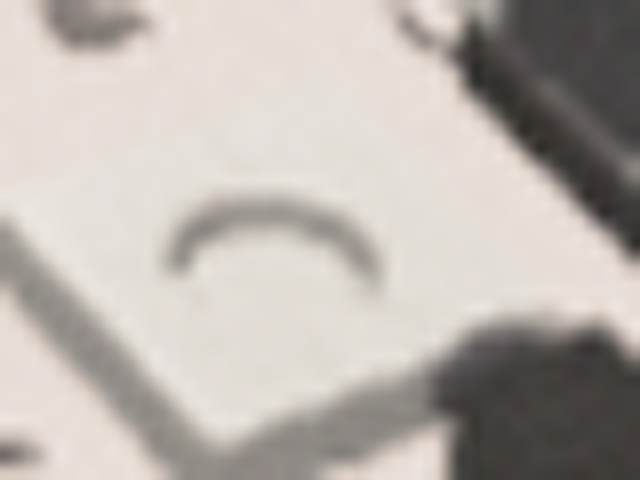

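Both views agree with the seat to within about 1 mm. I'll lower slowly, watching the force.

Emit:
{"op": "servo_tool", "data": {"moves": [{"tx": -0.08, "ty": -0.05, "tz": 1.5, "spin": 0}, {"tx": -0.08, "ty": -0.05, "tz": 2.8, "spin": 0}, {"tx": -0.08, "ty": -0.05, "tz": 3.2, "spin": 0}, {"tx": -0.08, "ty": -0.05, "tz": 3.2, "spin": 0}, {"tx": -0.08, "ty": -0.05, "tz": 3.4, "spin": 0}, {"tx": -0.08, "ty": -0.05, "tz": 3.6, "spin": 0}, {"tx": -0.08, "ty": -0.05, "tz": 3.7, "spin": 0}, {"tx": -0.08, "ty": -0.05, "tz": 3.7, "spin": 0}]}}

```text
time_s: 8.8
tool_pos: [564.9, -240.3, 36.6]
eef_rot: [0.74, 0.672, -0.0, 0.0]
force: [-0.2, -0.3, -1.5]
opening: 34.7
```

The foot is below the rim with no contact force, so it's in the hole. Continuing.

Emit:
{"op": "servo_tool", "data": {"moves": [{"tx": 0, "ty": 0, "tz": 0.2, "spin": 0}, {"tx": 0, "ty": 0, "tz": 0.4, "spin": 0}, {"tx": 0, "ty": 0, "tz": 0.6, "spin": 0}, {"tx": 0, "ty": 0, "tz": 0.7, "spin": 0}, {"tx": 0, "ty": 0, "tz": 0.7, "spin": 0}]}}

```text
time_s: 9.43
tool_pos: [564.9, -240.4, 29.6]
eef_rot: [0.74, 0.672, -0.0, 0.0]
force: [0.5, -0.6, -0.9]
opening: 34.4
```

```bash
python3 - <<'E'
from h import *
im=vision.snapshot("side")[:,:,::-1]; cv2.imwrite("pics/s8g.png",cv2.resize(im[150:260,240:350],None,fx=5,fy=5,interpolation=cv2.INTER_CUBIC))
s=bot.sense();print(s['tool_pos'],s['opening'],s['force'],s['time_s'])
E
```

```text
[ 564.92927594 -240.36094304   29.66089192] 34.96542992045063 [ 0.5955016  -0.43815774 -1.32546974] 9.475
```

View pics/s8g.png

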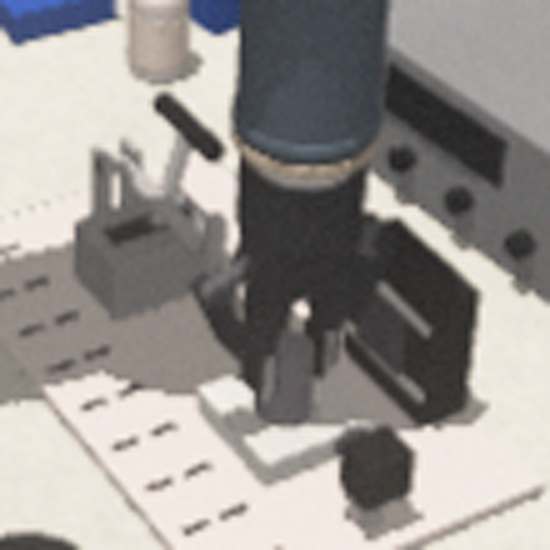

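It's about 1 mm above the seat floor. I'll lower until it touches, release, then rise.

Emit:
{"op": "servo_tool", "data": {"moves": [{"tx": 0, "ty": 0, "tz": 0.08, "spin": 0}, {"tx": 0, "ty": 0, "tz": 0.08, "spin": 0}]}}

```text
time_s: 9.72
tool_pos: [564.9, -240.4, 29.0]
eef_rot: [0.74, 0.672, 0.0, 0.0]
force: [0.9, 0.5, 0.8]
opening: 34.8
```

Emit:
{"op": "servo_tool", "data": {"moves": [{"tx": 0, "ty": 0, "tz": 0, "spin": 0}, {"tx": 0, "ty": 0, "tz": 0, "spin": 0}, {"tx": 0, "ty": 0, "tz": 0, "spin": 0}], "grip": 0.25}}

```text
time_s: 10.1
tool_pos: [564.9, -240.3, 28.9]
eef_rot: [0.74, 0.672, -0.0, -0.0]
force: [0.2, 0.1, -0.2]
opening: 53.2
```

Emit:
{"op": "servo_tool", "data": {"moves": [{"tx": 0, "ty": 0, "tz": -1, "spin": 0}, {"tx": 0, "ty": 0, "tz": -3, "spin": 0}, {"tx": 0, "ty": 0, "tz": -7, "spin": 0}, {"tx": 0, "ty": 0, "tz": -12, "spin": 0}, {"tx": 0, "ty": 0, "tz": -15, "spin": 0}, {"tx": 0, "ty": 0, "tz": -15, "spin": 0}, {"tx": 0, "ty": 0, "tz": -15, "spin": 0}]}}

```text
time_s: 10.98
tool_pos: [564.5, -240.0, 178.8]
eef_rot: [0.74, 0.672, 0.0, -0.0]
force: [0.7, 0.4, -0.6]
opening: 53.2
```

```bash
python3 - <<'E'
from h import *
im=vision.snapshot("side")[:,:,::-1]; cv2.imwrite("pics/side9.png",im); cv2.imwrite("pics/s9g.png",cv2.resize(im[130:260,230:360],None,fx=5,fy=5,interpolation=cv2.INTER_CUBIC))
s=bot.sense();print(s['tool_pos'],s['opening'],s['force'],s['time_s'])
print((proj("side",[565,-240,80])-[230,130]+.5)*5,(proj("side",[565,-240,32])-[230,130]+.5)*5)
E
```

```text
[ 564.35151674 -239.96626557  178.22378828] 52.99840477117192 [-0.11877143  0.0792019  -1.06340569] 11.025
[338.15336745 447.37557419] [334.13240279 505.31923254]
```

View pics/s9g.png

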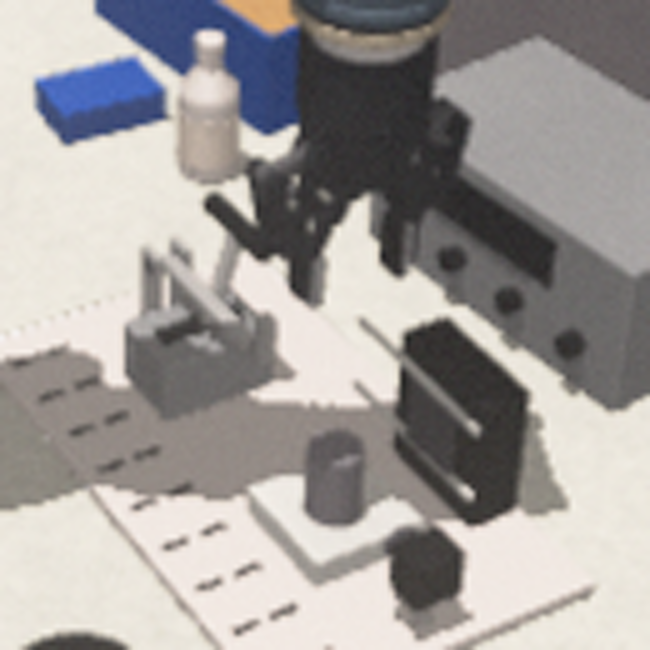

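The rod stands upright in the seat (top at zoom (335,443), base in the block). The fingertips are visible at zoom (309,295) and (397,268), so I'll calibrate the tip height and measure the catch again.

```bash
python3 - <<'E'
from h import *
np.set_printoptions(precision=1,suppress=True)
s=bot.sense()
for dz in (-11,0,15,20,25,30): print(dz,(proj("side",s['tool_pos']+[0,0,dz])-[230,130]+.5)*5)
Rz=lambda a:np.array([[np.cos(a),-np.sin(a)],[np.sin(a),np.cos(a)]])
o=np.array([578.3,-121.1]); 
for n,p in (("seat",(565,-240.3)),("bar+",(616.3,-41.4)),("bar-",(609.2,-107.2)),("tab",(574,-147)),("hinge",(588.6,-25.9))): print(n,Rz(-.096).T.T.T@np.array([0,0]),Rz(.096)@(np.array(p)-o))
# tab in both zooms
t=cv2.imread("pics/top0.png"); cv2.imwrite("pics/zc.png",cv2.resize(t[160:205,240:310],None,fx=10,fy=10,interpolation=cv2.INTER_CUBIC))
t=cv2.imread("pics/side0.png"); cv2.imwrite("pics/zcs.png",cv2.resize(t[165:215,250:300],None,fx=12,fy=12,interpolation=cv2.INTER_CUBIC))
E
```

```text
-11 [345.  336.2]
0 [346.  321.5]
15 [347.4 301.3]
20 [347.9 294.5]
25 [348.4 287.6]
30 [348.8 280.8]
seat [0. 0.] [  -1.8 -119.9]
bar+ [0. 0.] [30.2 83. ]
bar- [0. 0.] [29.4 16.8]
tab [0. 0.] [ -1.8 -26.2]
hinge [0. 0.] [ 1.1 95.7]
```

View pics/zc.png

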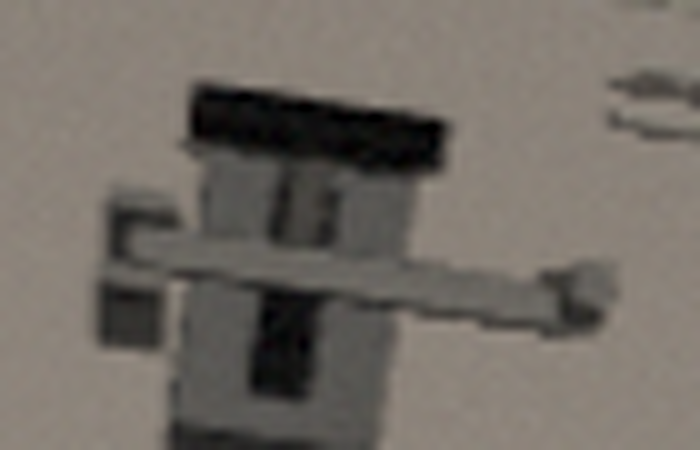

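View pics/zcs.png

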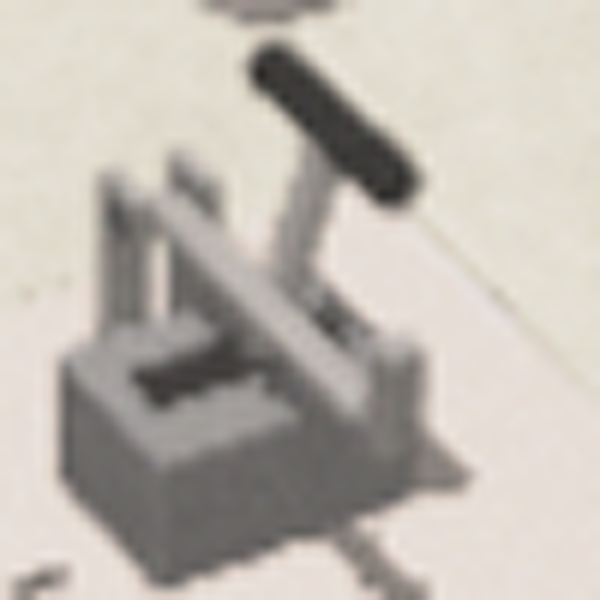

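```bash
python3 - <<'E'
from h import *
np.set_printoptions(precision=1,suppress=True)
zc=lambda x,y:up((x,y),10,240,160); zs=lambda x,y:up((x,y),12,250,165)
Rz=lambda a:np.array([[np.cos(a),-np.sin(a)],[np.sin(a),np.cos(a)]]); o=np.array([578.3,-121.1])
def sh(n,X): X=np.array(X);print(n,X,Rz(.096)@(X[:2]-o))
sh("tabtop",onz("top",*zc(590,278),120)); x,r=tri(zc(590,278),zs(400,345)); sh("tabtri",x);print(r)
sh("tabside",onz("side",*zs(400,345),120))
sh("barfree",onz("top",*zc(560,312),90)); sh("barhinge",onz("top",*zc(140,242),90)); sh("bar mid",onz("top",*zc(350,274),90))
sh("barmid side",onz("side",*zs(260,290),90))
sh("cross",onz("top",*zc(320,127),131)); sh("crossR",onz("top",*zc(445,140),131));sh("crossL",onz("top",*zc(195,110),131))
E
```

```text
tabtop [ 578.  -149.5  120. ] [  2.4 -28.4]
tabtri [ 578.5 -149.7  116.9] [  2.9 -28.5]
[0.4]
tabside [ 575.6 -152.8  120. ] [  0.4 -31.8]
barfree [ 575.  -144.2   90. ] [ -1.1 -23.4]
barhinge [588.8 -26.9  90. ] [ 1.4 94.8]
bar mid [582.7 -85.6  90. ] [ 1.  35.8]
barmid side [584. -81.  90.] [ 1.8 40.5]
cross [613.5 -74.1 131. ] [30.5 50.1]
crossR [ 611.6 -108.1  131. ] [31.9 16.1]
crossL [616.4 -40.  131. ] [30.2 84.3]
```

The tab is at world ≈ (577,−150), with the hinge 125 mm along instrument +y, and tool +x ≈ instrument +y. Moving above the tab.

Emit:
{"op": "servo_tool", "data": {"moves": [{"tx": 2.5, "ty": 0.1, "tz": 0.5, "spin": 0}, {"tx": 5.5, "ty": 0.2, "tz": 1, "spin": 0}, {"tx": 8, "ty": 0.3, "tz": 2, "spin": 0}, {"tx": 9.1, "ty": 0.4, "tz": 4, "spin": 0}, {"tx": 9.1, "ty": 0.4, "tz": 6.5, "spin": 0}, {"tx": 9.1, "ty": 0.4, "tz": 6.8, "spin": 0}, {"tx": 9.1, "ty": 0.4, "tz": 6.8, "spin": 0}, {"tx": 9.1, "ty": 0.4, "tz": 6.8, "spin": 0}]}}

```text
time_s: 12.02
tool_pos: [578.0, -150.6, 111.7]
eef_rot: [0.74, 0.672, 0.0, 0.001]
force: [0.5, -0.3, 0.7]
opening: 53.2
```

```bash
python3 - <<'E'
from h import *
im=vision.snapshot("side")[:,:,::-1]; cv2.imwrite("pics/side10.png",im); cv2.imwrite("pics/s10g.png",cv2.resize(im[135:225,235:325],None,fx=7,fy=7,interpolation=cv2.INTER_CUBIC))
s=bot.sense();print(s['tool_pos'],s['opening'],s['force'],s['time_s'])
for dz in (-11,28,): print(dz,(proj("side",s['tool_pos']+[0,0,dz])-[235,135]+.5)*7)
print(delta([577,-150,75],-0.096))
E
```

```text
[ 578.00806937 -150.54647239  111.71292792] 53.468794062448524 [0.50006071 0.4202409  0.41642884] 12.075
-11 [338.32067635 440.6949469 ]
28 [341.27847332 372.32928295]
(array([ 0.05, -0.11,  3.67]), np.float64(-0.0))
```

View pics/s10g.png

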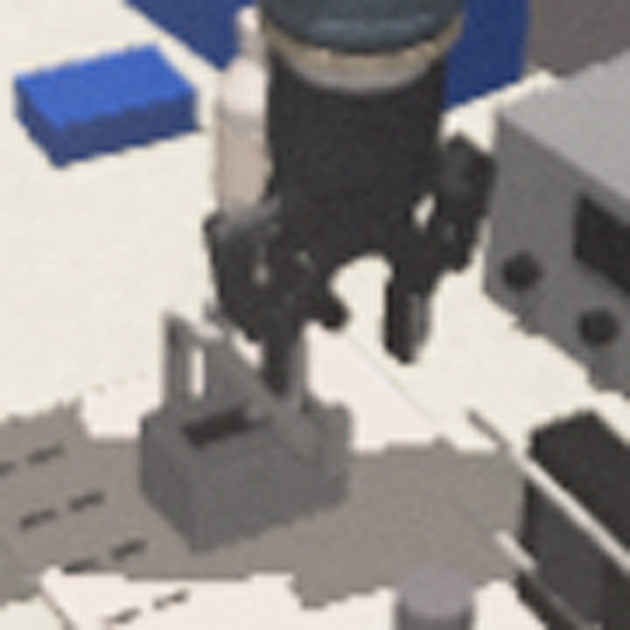

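The tips straddle the tab (zoom (280,390) and (405,360), tab at (335,410)), about 20 mm above it. Lowering and pinching.

Emit:
{"op": "servo_tool", "data": {"moves": [{"tx": 0.05, "ty": -0.1, "tz": 1.5, "spin": 0}, {"tx": 0.05, "ty": -0.1, "tz": 2.8, "spin": 0}, {"tx": 0.05, "ty": -0.1, "tz": 3.6, "spin": 0}, {"tx": 0.05, "ty": -0.1, "tz": 3.6, "spin": 0}, {"tx": 0.05, "ty": -0.1, "tz": 3.6, "spin": 0}]}}

```text
time_s: 12.7
tool_pos: [576.8, -149.7, 75.0]
eef_rot: [0.74, 0.672, 0.0, 0.0]
force: [-0.8, -0.3, -0.4]
opening: 53.2
```

Emit:
{"op": "servo_tool", "data": {"moves": [{"tx": 0, "ty": 0, "tz": 0, "spin": 0}, {"tx": 0, "ty": 0, "tz": 0, "spin": 0}, {"tx": 0, "ty": 0, "tz": 0, "spin": 0}, {"tx": 0, "ty": 0, "tz": 0, "spin": 0}, {"tx": 0, "ty": 0, "tz": 0, "spin": 0}], "grip": -0.9, "grip_force": 20}}

```text
time_s: 13.32
tool_pos: [577.3, -149.7, 75.2]
eef_rot: [0.74, 0.672, 0.0, 0.001]
force: [3.1, -0.7, 1.8]
opening: 11.5
```

```bash
python3 - <<'E'
from h import *
im=vision.snapshot("side")[:,:,::-1]; cv2.imwrite("pics/side11.png",im); cv2.imwrite("pics/s11g.png",cv2.resize(im[135:225,235:325],None,fx=7,fy=7,interpolation=cv2.INTER_CUBIC))
s=bot.sense();print(s['tool_pos'],s['opening'],s['force'],s['torque'],s['time_s'])
E
```

```text
[ 577.2883405  -149.64044635   75.20579177] 11.571308949709168 [ 5.21304011 -0.18546839  1.44988029] [-0.03461472 -0.6525484  -0.05182506] 13.375
```

View pics/s11g.png

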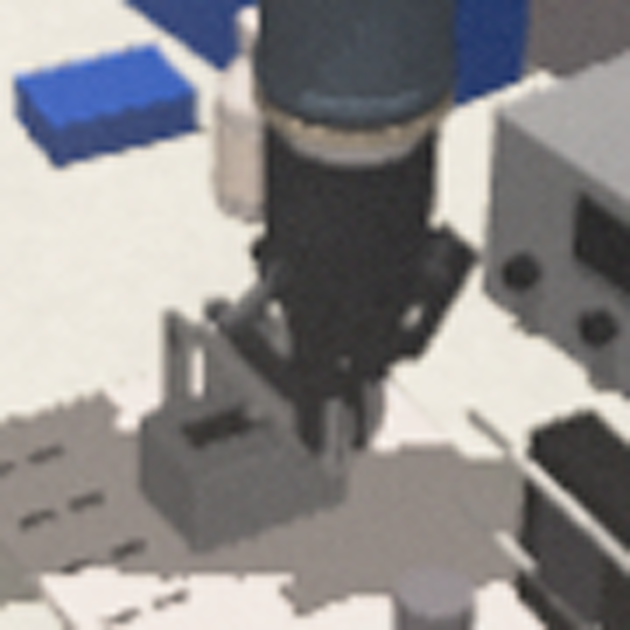

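The tab is pinched (opening 11.5 mm). I'll follow the hinge arc, computed with r = 126.9 mm, for the first part.

Emit:
{"op": "servo_tool", "data": {"moves": [{"tx": 0.28, "ty": 0.05, "tz": -1.23, "spin": 0}, {"tx": 0.69, "ty": 0.05, "tz": -2.44, "spin": 0}, {"tx": 1.21, "ty": 0.05, "tz": -3.59, "spin": 0}, {"tx": 1.84, "ty": 0.05, "tz": -4.69, "spin": 0}, {"tx": 2.58, "ty": 0.05, "tz": -5.72, "spin": 0}, {"tx": 3.43, "ty": 0.05, "tz": -6.67, "spin": 0}, {"tx": 3.43, "ty": 0.05, "tz": -6.67, "spin": 0}]}}

```text
time_s: 14.25
tool_pos: [580.9, -114.4, 142.4]
eef_rot: [0.74, 0.673, 0.001, 0.0]
force: [3.9, 1.8, -3.5]
opening: 11.3
```

```bash
python3 - <<'E'
from h import *
im=vision.snapshot("side")[:,:,::-1]; cv2.imwrite("pics/side12.png",im); cv2.imwrite("pics/s12g.png",cv2.resize(im[115:225,215:325],None,fx=6,fy=6,interpolation=cv2.INTER_CUBIC))
s=bot.sense();print(s['tool_pos'],s['opening'],s['force'],s['torque'],s['time_s'])
E
```

```text
[ 580.77481204 -114.74370625  142.02692694] 11.135153860532297 [ 5.40389035  1.88774004 -1.43445114] [ 0.50225786 -1.08812384 -0.12923142] 14.3
```

View pics/s12g.png

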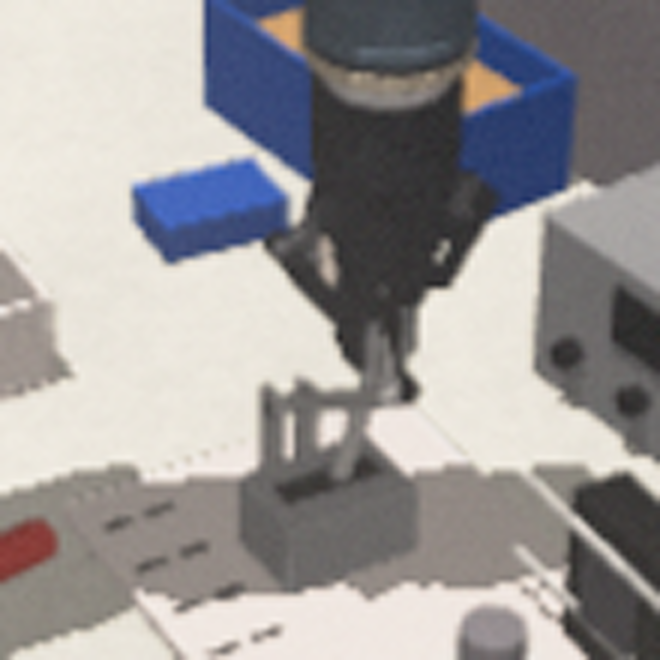

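The catch is rising in the grip (bar now from (270,385) to (385,395) in the zoom) and the forces are small. Continuing over the top.

Emit:
{"op": "servo_tool", "data": {"moves": [{"tx": 0.93, "ty": 0.03, "tz": -0.86, "spin": 0}, {"tx": 1.94, "ty": 0.03, "tz": -1.63, "spin": 0}, {"tx": 3.02, "ty": 0.03, "tz": -2.29, "spin": 0}, {"tx": 4.17, "ty": 0.03, "tz": -2.84, "spin": 0}, {"tx": 5.36, "ty": 0.03, "tz": -3.26, "spin": 0}, {"tx": 6.59, "ty": 0.03, "tz": -3.58, "spin": 0}, {"tx": 7.84, "ty": 0.03, "tz": -3.76, "spin": 0}, {"tx": 9.11, "ty": 0.03, "tz": -3.82, "spin": 0}, {"tx": 10.38, "ty": 0.03, "tz": -3.75, "spin": 0}, {"tx": 11.63, "ty": 0.03, "tz": -3.56, "spin": 0}, {"tx": 12.86, "ty": 0.03, "tz": -3.24, "spin": 0}, {"tx": 14.05, "ty": 0.03, "tz": -2.8, "spin": 0}]}}

```text
time_s: 15.8
tool_pos: [595.1, 25.6, 170.3]
eef_rot: [0.74, 0.673, 0.001, 0.0]
force: [5.7, -0.7, 6.0]
opening: 11.3
```

```bash
python3 - <<'E'
from h import *
im=vision.snapshot("side")[:,:,::-1]; cv2.imwrite("pics/side13.png",im); cv2.imwrite("pics/s13g.png",cv2.resize(im[95:215,205:325],None,fx=5,fy=5,interpolation=cv2.INTER_CUBIC))
s=bot.sense();print(s['tool_pos'],s['opening'],s['force'],s['torque'],s['time_s'])
E
```

```text
[595.20512156  27.65650769 169.43905284] 11.3366697415646 [8.02459842 1.27993263 3.4297423 ] [-0.21179878 -1.65982619  0.01429964] 15.85
```

View pics/s13g.png

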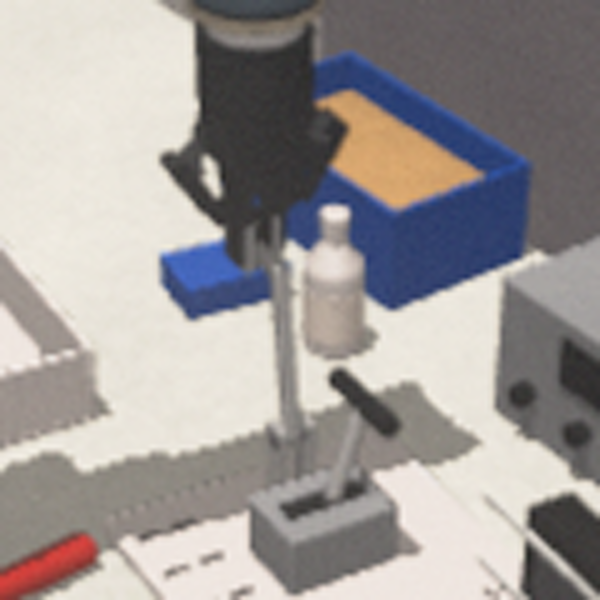

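The catch stands just past vertical (zoom (285,260–440)). Lowering it on the far side.

Emit:
{"op": "servo_tool", "data": {"moves": [{"tx": 1.14, "ty": 0.08, "tz": 0.55, "spin": 0}, {"tx": 2.22, "ty": 0.08, "tz": 1.22, "spin": 0}, {"tx": 3.23, "ty": 0.08, "tz": 1.99, "spin": 0}, {"tx": 4.15, "ty": 0.08, "tz": 2.86, "spin": 0}, {"tx": 4.98, "ty": 0.08, "tz": 3.81, "spin": 0}, {"tx": 5.72, "ty": 0.08, "tz": 4.85, "spin": 0}, {"tx": 6.35, "ty": 0.08, "tz": 5.95, "spin": 0}, {"tx": 6.86, "ty": 0.08, "tz": 7.11, "spin": 0}, {"tx": 6.86, "ty": 0.08, "tz": 7.11, "spin": 0}, {"tx": 6.86, "ty": 0.08, "tz": 7.11, "spin": 0}]}}

```text
time_s: 17.1
tool_pos: [602.4, 96.0, 98.8]
eef_rot: [0.739, 0.673, 0.002, -0.001]
force: [5.3, 6.4, 4.1]
opening: 11.5
```

```bash
python3 - <<'E'
from h import *
im=vision.snapshot("side")[:,:,::-1]; cv2.imwrite("pics/side14.png",im); cv2.imwrite("pics/s14g.png",cv2.resize(im[95:215,205:325],None,fx=5,fy=5,interpolation=cv2.INTER_CUBIC))
s=bot.sense();print(s['tool_pos'],s['opening'],s['force'],s['torque'],s['time_s'])
E
```

```text
[602.41137979  96.01385306  98.89272284] 11.419837307179392 [5.71910465 7.20137627 3.31001325] [ 1.35097458 -1.18002464 -0.00749767] 17.15
```

View pics/s14g.png

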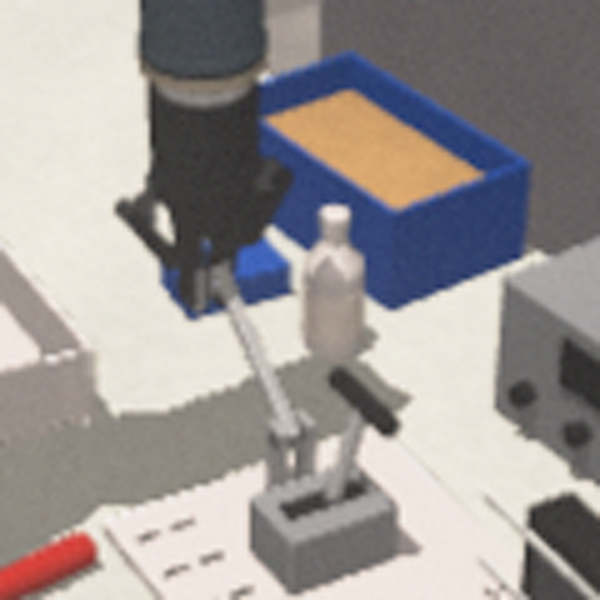

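The catch is at ≈2.6 rad on the far side. I'll release it so it drops onto its stop, then lift clear.

Emit:
{"op": "servo_tool", "data": {"moves": [{"tx": 0, "ty": 0, "tz": 0.4, "spin": 0}, {"tx": 0, "ty": 0, "tz": 0.4, "spin": 0}, {"tx": 0, "ty": 0, "tz": 0.4, "spin": 0}, {"tx": 0, "ty": 0, "tz": 0.4, "spin": 0}], "grip": 0.1}}

```text
time_s: 17.65
tool_pos: [601.2, 92.4, 94.4]
eef_rot: [0.74, 0.672, -0.0, -0.0]
force: [0.5, 0.3, -0.0]
opening: 47.1
```

Emit:
{"op": "servo_tool", "data": {"moves": [{"tx": 0, "ty": 0, "tz": -1, "spin": 0}, {"tx": 0, "ty": 0, "tz": -3, "spin": 0}, {"tx": 0, "ty": 0, "tz": -6, "spin": 0}, {"tx": 0, "ty": 0, "tz": -8, "spin": 0}, {"tx": 0, "ty": 0, "tz": -9, "spin": 0}, {"tx": 0, "ty": 0, "tz": -9, "spin": 0}, {"tx": 0, "ty": 0, "tz": -9, "spin": 0}]}}

```text
time_s: 18.52
tool_pos: [601.0, 92.6, 183.7]
eef_rot: [0.74, 0.672, -0.001, -0.0]
force: [-0.5, -0.3, -0.2]
opening: 46.7
```

```bash
python3 - <<'E'
from h import *
im=vision.snapshot("side")[:,:,::-1]; cv2.imwrite("pics/side15.png",im); cv2.imwrite("pics/s15g.png",cv2.resize(im[95:215,205:325],None,fx=5,fy=5,interpolation=cv2.INTER_CUBIC))
s=bot.sense();print(s['tool_pos'],s['opening'],s['force'],s['torque'],s['time_s'])
# lever grip: crossbar centre instr (30.3,50,~131); offset -22 in y
Rz=lambda a:np.array([[np.cos(a),-np.sin(a)],[np.sin(a),np.cos(a)]]); o=np.array([578.3,-121.1])
g=o+Rz(-.096)@np.array([30.5,28.]); print(g, delta([*g,180],-0.096), delta([*g,100],-0.096))
E
```

```text
[601.01210011  92.57479515 183.59261895] 47.23394903456444 [-0.42483107 -0.35271512 -0.21690356] [0.0243651  0.01615808 0.00444072] 18.575
[611.34343704 -96.1524296 ] (array([-18.69,   2.84,   0.36]), np.float64(0.0)) (array([-18.68,   2.85,   8.36]), np.float64(0.0))
```

View pics/s15g.png

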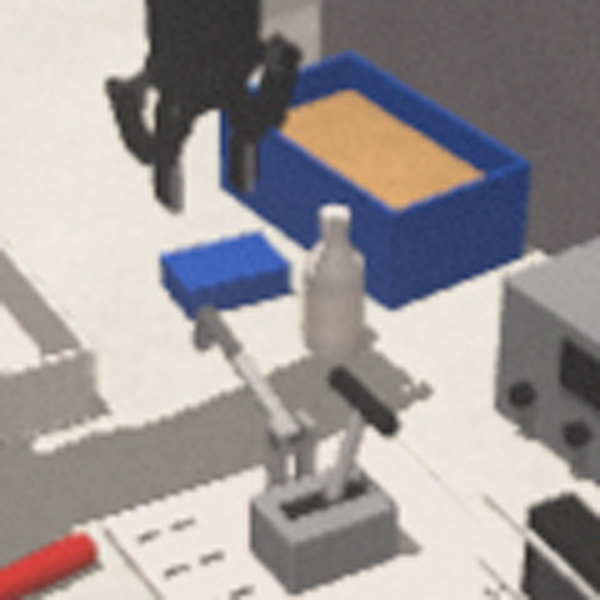

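The catch rests open on the +y side (tab at zoom (205,325)) and the lever is free. Moving above the crossbar, 22 mm to −y of its centre so the pads clear the stem.

Emit:
{"op": "servo_tool", "data": {"moves": [{"tx": -3, "ty": 0.5, "tz": 0, "spin": 0}, {"tx": -7, "ty": 1.1, "tz": 0, "spin": 0}, {"tx": -11, "ty": 1.7, "tz": 0, "spin": 0}, {"tx": -15, "ty": 2.3, "tz": 0.5, "spin": 0}, {"tx": -17.8, "ty": 2.7, "tz": 2, "spin": 0}, {"tx": -18.7, "ty": 2.85, "tz": 4, "spin": 0}, {"tx": -18.7, "ty": 2.85, "tz": 4.5, "spin": 0}, {"tx": -18.7, "ty": 2.85, "tz": 4.5, "spin": 0}]}}

```text
time_s: 19.58
tool_pos: [611.8, -95.4, 139.1]
eef_rot: [0.74, 0.673, -0.0, -0.001]
force: [0.4, 0.5, 1.9]
opening: 47.0
```

```bash
python3 - <<'E'
from h import *
im=vision.snapshot("side")[:,:,::-1]; cv2.imwrite("pics/side16.png",im); cv2.imwrite("pics/s16g.png",cv2.resize(im[115:215,225:325],None,fx=6,fy=6,interpolation=cv2.INTER_CUBIC))
s=bot.sense();print(s['tool_pos'],s['opening'],s['force'],s['time_s'])
print(delta([611.3,-96.2,89],-0.096))
E
```

```text
[612.205199   -95.34374626 139.65066165] 46.75698012157513 [0.8311561  0.09565811 0.60828026] 19.625
(array([-0.1 , -0.08,  5.07]), np.float64(0.001))
```

View pics/s16g.png

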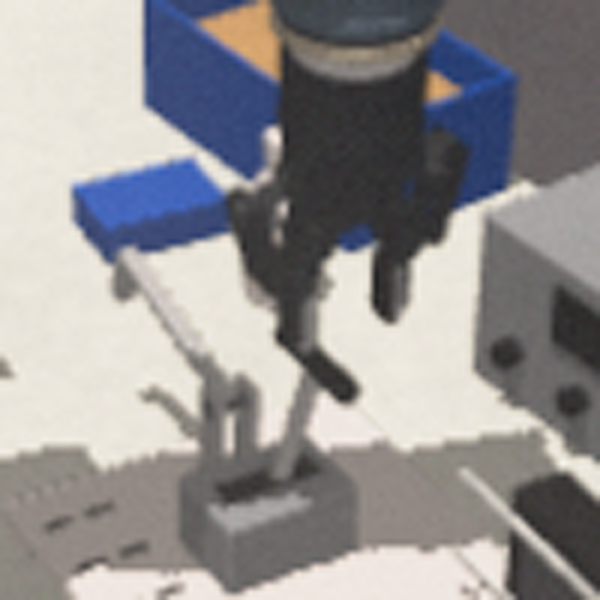

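The fingers straddle the crossbar's −y half (tips at zoom (295,345) and (392,315), bar end at (345,388)). Descending and gripping.

Emit:
{"op": "servo_tool", "data": {"moves": [{"tx": -0.1, "ty": -0.08, "tz": 1.5, "spin": 0}, {"tx": -0.1, "ty": -0.08, "tz": 3, "spin": 0}, {"tx": -0.1, "ty": -0.08, "tz": 4.3, "spin": 0}, {"tx": -0.1, "ty": -0.08, "tz": 5, "spin": 0}, {"tx": -0.1, "ty": -0.08, "tz": 5, "spin": 0}, {"tx": -0.1, "ty": -0.08, "tz": 5, "spin": 0}]}}

```text
time_s: 20.38
tool_pos: [611.4, -97.3, 89.8]
eef_rot: [0.74, 0.672, 0.0, 0.0]
force: [0.5, -0.0, 0.2]
opening: 46.9
```

Emit:
{"op": "servo_tool", "data": {"moves": [{"tx": 0, "ty": 0, "tz": 0, "spin": 0}, {"tx": 0, "ty": 0, "tz": 0, "spin": 0}, {"tx": 0, "ty": 0, "tz": 0, "spin": 0}, {"tx": 0, "ty": 0, "tz": 0, "spin": 0}, {"tx": 0, "ty": 0, "tz": 0, "spin": 0}], "grip": -0.9, "grip_force": 35}}

```text
time_s: 21.0
tool_pos: [611.7, -97.3, 90.0]
eef_rot: [0.74, 0.672, 0.0, 0.0]
force: [1.7, -0.5, 5.8]
opening: 14.7
```

```bash
python3 - <<'E'
from h import *
im=vision.snapshot("side")[:,:,::-1]; cv2.imwrite("pics/side17.png",im); cv2.imwrite("pics/s17g.png",cv2.resize(im[115:215,225:325],None,fx=6,fy=6,interpolation=cv2.INTER_CUBIC))
s=bot.sense();print(s['tool_pos'],s['opening'],s['force'],s['time_s'])
E
```

```text
[611.65552894 -97.2845692   89.95442984] 14.655042441944792 [1.72280723e+00 3.51006661e-03 5.62901145e+00] 21.05
```

View pics/s17g.png

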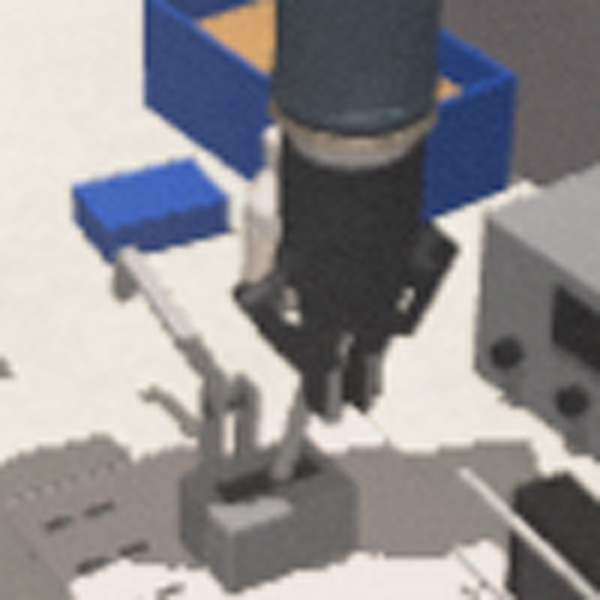

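The crossbar is held (opening 14.7 mm, using the same ≈1 mm under-reading as before). Pulling along the lever's arc.

Emit:
{"op": "servo_tool", "data": {"moves": [{"tx": 0, "ty": -0.5, "tz": -0.13, "spin": 0}, {"tx": 0, "ty": -0.97, "tz": -0.25, "spin": 0}, {"tx": 0, "ty": -1.47, "tz": -0.33, "spin": 0}, {"tx": 0, "ty": -1.96, "tz": -0.4, "spin": 0}, {"tx": 0, "ty": -2.46, "tz": -0.43, "spin": 0}, {"tx": 0, "ty": -2.96, "tz": -0.45, "spin": 0}, {"tx": 0, "ty": -3.46, "tz": -0.43, "spin": 0}, {"tx": 0, "ty": -3.95, "tz": -0.4, "spin": 0}, {"tx": 0, "ty": -4.45, "tz": -0.33, "spin": 0}, {"tx": 0, "ty": -4.94, "tz": -0.25, "spin": 0}]}}

```text
time_s: 22.3
tool_pos: [565.5, -92.7, 93.7]
eef_rot: [0.74, 0.672, 0.002, 0.003]
force: [5.2, -0.5, 14.9]
opening: 14.4
```

Emit:
{"op": "servo_tool", "data": {"moves": [{"tx": 0, "ty": -0.5, "tz": 0.13, "spin": 0}, {"tx": 0, "ty": -0.97, "tz": 0.25, "spin": 0}, {"tx": 0, "ty": -1.45, "tz": 0.42, "spin": 0}, {"tx": 0, "ty": -1.8, "tz": 0.56, "spin": 0}, {"tx": 0, "ty": -1.8, "tz": 0.56, "spin": 0}, {"tx": 0, "ty": -1.8, "tz": 0.56, "spin": 0}]}}

```text
time_s: 23.05
tool_pos: [546.9, -90.9, 87.6]
eef_rot: [0.74, 0.672, 0.002, 0.002]
force: [6.8, 1.2, 7.1]
opening: 14.8
```

```bash
python3 - <<'E'
from h import *
im=vision.snapshot("side")[:,:,::-1]; cv2.imwrite("pics/side18.png",im); cv2.imwrite("pics/s18g.png",cv2.resize(im[115:245,225:355],None,fx=6,fy=6,interpolation=cv2.INTER_CUBIC)[:600])
s=bot.sense();print(s['tool_pos'],s['opening'],s['force'],s['time_s'],s['tool_pos'][0]-611.6)
E
```

```text
[546.89943717 -90.90267726  87.60151293] 14.59335371311854 [ 7.0269059  -0.08369043  6.76396045] 23.1 -64.70056282797816
```

View pics/s18g.png

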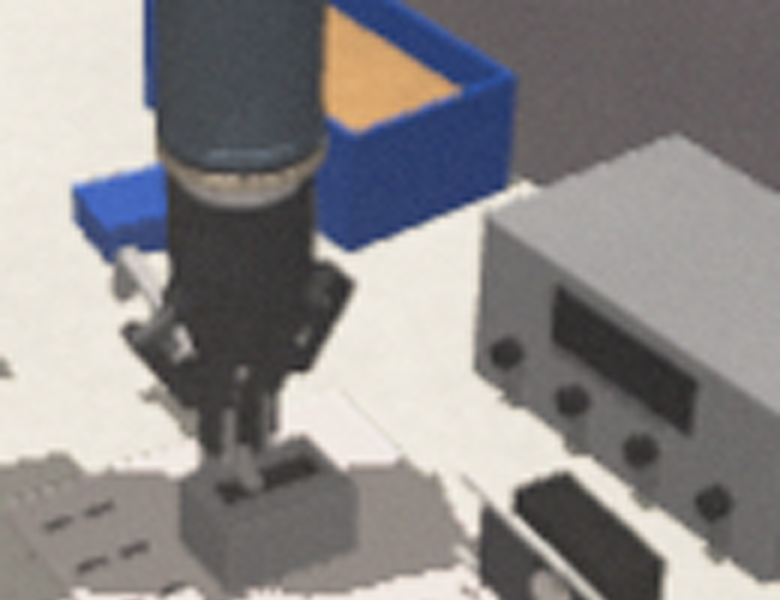

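The lever has travelled ~65 of 68.5 mm and the force is still the spring alone (≈7 N). I'll pull further until the stop shows in the force.

Emit:
{"op": "servo_tool", "data": {"moves": [{"tx": 0, "ty": -0.2, "tz": 0.05, "spin": 0}, {"tx": 0, "ty": -0.4, "tz": 0.12, "spin": 0}, {"tx": 0, "ty": -0.4, "tz": 0.12, "spin": 0}, {"tx": 0, "ty": -0.4, "tz": 0.12, "spin": 0}]}}

```text
time_s: 23.6
tool_pos: [543.6, -90.6, 86.5]
eef_rot: [0.74, 0.672, 0.002, 0.003]
force: [8.0, 0.6, 6.5]
opening: 14.4
```

Emit:
{"op": "servo_tool", "data": {"moves": [{"tx": 0, "ty": -0.2, "tz": 0.05, "spin": 0}, {"tx": 0, "ty": -0.3, "tz": 0.08, "spin": 0}, {"tx": 0, "ty": -0.3, "tz": 0.08, "spin": 0}, {"tx": 0, "ty": -0.3, "tz": 0.08, "spin": 0}]}}

```text
time_s: 24.1
tool_pos: [543.5, -90.6, 86.4]
eef_rot: [0.74, 0.673, 0.004, 0.005]
force: [16.0, -0.9, 3.8]
opening: 14.5
```

The travel has stopped and the force rose to 16 N, so the lever is on its stop. Final pictures before handing in.

```bash
python3 - <<'E'
from h import *
a=vision.snapshot("side")[:,:,::-1]; cv2.imwrite("pics/side20.png",a); 
b=vision.snapshot("top")[:,:,::-1]; cv2.imwrite("pics/top20.png",b)
cv2.imwrite("pics/s20g.png",cv2.resize(a[130:260,225:355],None,fx=4.6,fy=4.6,interpolation=cv2.INTER_CUBIC))
s=bot.sense();print(s['tool_pos'],s['opening'],s['force'],s['time_s'])
E
```

```text
[543.4708489  -90.5831975   86.42500436] 14.289018685023784 [15.28284835 -0.42783085  3.37667696] 24.2
```

View pics/side20.png

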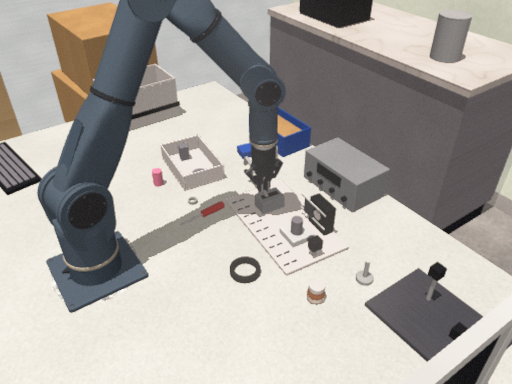

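View pics/s20g.png

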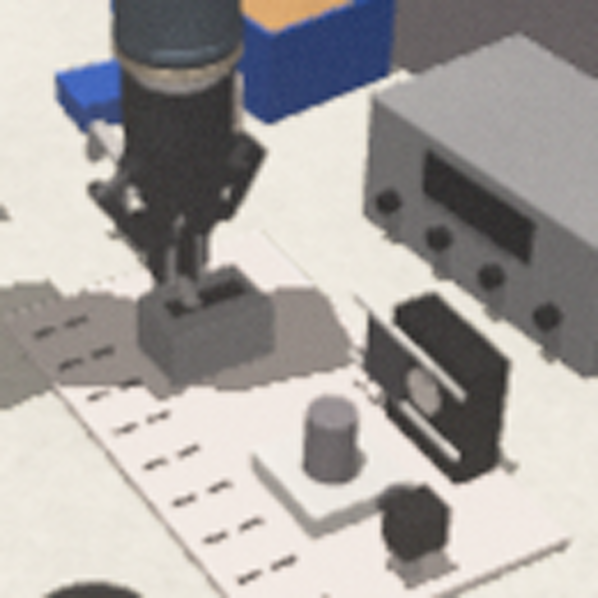

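View pics/top20.png

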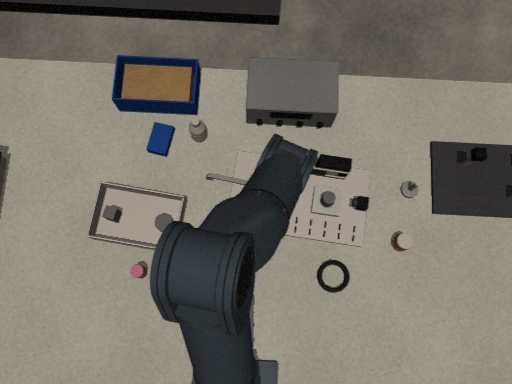

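The shutter window is uncovered (round port visible at zoom (422,390)). The rod stands in the seat, the catch is open (top view (208,177)), and the bystanders are where they were. Handing in.

```bash
python3 -c "
from station import bot
print(bot.sign_off())"
```

```text
the job is handed in; nothing more can be done
None
```

The job is done and handed in at about 24 s of the 61 s allowed. The rod is in the seat, the catch is flipped over to its far side, and the gripper is still holding the lever at its stop.

- **Rod:** it went into the seat without measurable side force. The last pictures show it upright in the block, with the square bar and disc still in the bin.
- **Catch:** I carried it over to about 2.6 rad and let it drop the rest of the way. The pictures show it lying open on the +y side.
- **Lever:** on the last 3 mm pull it did not move and the force rose from 8 N to about 16 N, which fits it being at its stop. The window in the light port is uncovered.
- **Surroundings:** the other objects on the table look unmoved in the pictures where they are visible. In the last top view the arm hides the screwdriver and the spacer ring, but the side view shows both in place.

One thing disagreed: in the pictures the fingertips stand about 35 mm higher than the reported TCP height implies. I set grasp heights from the images and from relative moves, and every grasp held. I also first tried a move with keys missing; it was refused and had no effect.

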